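Tighten the dust trap's inspection cover

TASK

Tighten the four wing screws of the dust trap's inspection cover clockwise in cross order: first one screw and the one diagonally opposite, and only then the other two. Make all four evenly tight: stop each when it takes about three times the effort to turn that it took running free, and do not overtighten any. Leave the hammer, punches and tin where they lie.

Things in the scene. Friction and masses are not known exactly. Their poses are not given: they have to be found in the camera images.
- trap: Fixed grey sheet-steel dust trap, a low box 215 x 215 mm, 93 mm high at its rim, with a pipe stub (52 mm across, 50 mm long) on its +x side. Origin: centre of its underside on the bench; z up, x towards the pipe. It does not move.
- cover: Loose aluminium inspection cover, 184 x 184 x 8 mm, with a flat round sight glass, lying inside the rim on a rubber gasket. Origin: centre of its underside; top face 8 mm above the origin and 97 mm above the bench.
- screw_a: Screw a at the far left (+x, +y) corner of the cover, 65 mm along x and y from the trap's centre in its axes (a-c, b-d: diagonals). Origin on the upright screw axis, about 10 mm above the underside of its sprung foot; sinks, does not turn. Free drag 0.12 N m. After 0.15 to 1.3 rad (unlike in each, not to be seen) the foot meets the cover; then it clamps 36 N more per rad and the torque grows 0.45 to 0.7 N m per rad. Tight: 0.36 N m, 17 N. Felt only while turning.
- wing_a_mid (a point): Middle of the steel wing of screw a, on the screw axis, half-way up its blades. x along the two blades (both alike), z up. Blades 8 mm thick, 22 mm high, tips 38 mm from the axis, over a hub of 22 mm diameter; 32 to 41 mm above the cover's top. Clockwise from above tightens; it sinks 5 mm per rad and stays where left. Pushing a blade sideways 30 mm from the axis takes 4 N running free, 12 N when tight.
- screw_b: Screw b at the far right (+x, -y) corner of the cover, 65 mm along x and y from the trap's centre in its axes (a-c, b-d: diagonals). Origin on the upright screw axis, about 10 mm above the underside of its sprung foot; sinks, does not turn. Free drag 0.12 N m. After 0.15 to 1.3 rad (unlike in each, not to be seen) the foot meets the cover; then it clamps 36 N more per rad and the torque grows 0.45 to 0.7 N m per rad. Tight: 0.36 N m, 17 N. Felt only while turning.
- wing_b_mid (a point): Middle of the steel wing of screw b, on the screw axis, half-way up its blades. x along the two blades (both alike), z up. Blades 8 mm thick, 22 mm high, tips 38 mm from the axis, over a hub of 22 mm diameter; 32 to 41 mm above the cover's top. Clockwise from above tightens; it sinks 5 mm per rad and stays where left. Pushing a blade sideways 30 mm from the axis takes 4 N running free, 12 N when tight.
- screw_c: Screw c at the near right (-x, -y) corner of the cover, 65 mm along x and y from the trap's centre in its axes (a-c, b-d: diagonals). Origin on the upright screw axis, about 10 mm above the underside of its sprung foot; sinks, does not turn. Free drag 0.12 N m. After 0.15 to 1.3 rad (unlike in each, not to be seen) the foot meets the cover; then it clamps 36 N more per rad and the torque grows 0.45 to 0.7 N m per rad. Tight: 0.36 N m, 17 N. Felt only while turning.
- wing_c_mid (a point): Middle of the steel wing of screw c, on the screw axis, half-way up its blades. x along the two blades (both alike), z up. Blades 8 mm thick, 22 mm high, tips 38 mm from the axis, over a hub of 22 mm diameter; 32 to 41 mm above the cover's top. Clockwise from above tightens; it sinks 5 mm per rad and stays where left. Pushing a blade sideways 30 mm from the axis takes 4 N running free, 12 N when tight.
- screw_d: Screw d at the near left (-x, +y) corner of the cover, 65 mm along x and y from the trap's centre in its axes (a-c, b-d: diagonals). Origin on the upright screw axis, about 10 mm above the underside of its sprung foot; sinks, does not turn. Free drag 0.12 N m. After 0.15 to 1.3 rad (unlike in each, not to be seen) the foot meets the cover; then it clamps 36 N more per rad and the torque grows 0.45 to 0.7 N m per rad. Tight: 0.36 N m, 17 N. Felt only while turning.
- wing_d_mid (a point): Middle of the steel wing of screw d, on the screw axis, half-way up its blades. x along the two blades (both alike), z up. Blades 8 mm thick, 22 mm high, tips 38 mm from the axis, over a hub of 22 mm diameter; 32 to 41 mm above the cover's top. Clockwise from above tightens; it sinks 5 mm per rad and stays where left. Pushing a blade sideways 30 mm from the axis takes 4 N running free, 12 N when tight.
- hammer: Bystander: loose chasing hammer, 260 mm long, lying on the bench left of the trap. Origin on its underside.
- punch_a: Bystander: loose steel punch, 120 x 10 x 10 mm, lying right of the trap. Origin: centre of its underside.
- punch_b: Bystander: loose steel punch, 100 x 10 x 10 mm, lying beside the other one. Origin: centre of its underside.
- tin: Bystander: loose round tin, 72 mm diameter, 55 mm high, right of the trap. Origin: centre of its underside.

How it is judged:
By the outcome, as a careful person would: the job done as asked, in the order asked, and still so for the second after the job is handed in, with the robot touching nothing.
It also fails if it takes over 72 s, if anything falls off the work surface, if the arm or the gripper's body presses on something with over 40 N, if the wrist force passes 120 N, or if a joint passes its speed limit or range.

ROBOT

A 6-joint arm with a two-finger parallel gripper is mounted at the origin on the work surface. World frame = base frame: x ahead of the robot, y to its left, z up, the work surface at z = 0. Lengths are in m, angles in rad, forces in N, time in s.
With the tool pointing down it reaches from about 0.25 to 0.725 m from the base axis. Payload 9.7 kg.
Tool frame: the origin (TCP) lies midway between the tips of the shut fingers; the grasp point (between the pads) lies 19 mm behind it; z points along the fingers, y is the line along which they close (so a half turn about z gives the same grasp; the last joint's range is limited). The gripper opens to 85 mm and grips with 20 to 120 N. Pads are 22 mm wide; open, the fingers measure 114 mm over their backs; the gripper's body (76 mm by 85 mm) begins 54 mm behind the grasp point. The pads swing forward as they close: fully open they stand 13 mm farther back than shut.
Start: joints at [1.277, 0.087, 0.176, 1.66, 0, 1.571], TCP at [0.159, 0.526, 0.231] pointing down, gripper open.
Joint ranges: [-3.13, 3.13], [-0.85, 1.81], [-1.15, 1.24], [-2.2, 2.28], [-1.44, 1.52], [-3.14, 3.14]. Speed limits (rad/s): [2.22, 2.22, 2.57, 3.14, 3.14, 3.14].

INTERFACE

Orientations are given as a rotation vector (axis times angle).
In Python, from station import r gives the robot as it stands.
- The arm moves only by the tool jog_arm, never from a script. Its argument "targets" is a list of rows, each an object of numbers: "x", "y", "z": the shift along the tool's x, y, z scaled (see below); "turn": the turn about the tool's z scaled (see below). A call has 1 to 5 rows; each row is the pose to reach, as a shift and turn from the pose commanded when the call began, along the tool's axes at that moment; what a row does not reach only later rows make up. The controller multiplies each number of a shift by 20 cm and each number of a turn by 0.5 rad. A row lasts 1/10 s, in which the tool goes at most 50 mm and 8.59 degrees, less where a joint would pass 70% of its speed; a pose out of reach is approached as far as the arm can. A call with a number of a shift or a turn outside -1 to 1 is refused whole. A call with a gripper value outside its range is refused whole. "gripper" is the opening, from -1 (shut) to 1 (fully open), set as the call begins (left out, the last holds). The fingers move at their own pace and stop on an object; "force" is the grip in N (left out, the last holds). Time passes only in rows, so rows that repeat a pose let the fingers close. It gives the time, the measured TCP pose, the force, the opening and the grip force at its end, in the units of the state.
- r.sense(): the state, without advancing time (a new reading comes with each control period).
- r.snapshot(name): name is "scene" or "top" or "wrist"; returns the picture (400x640x3 uint8, red, green, blue); there is no depth.
- r.camera_model(name): a dict with "camera_matrix" (3x3 intrinsics, pixels), "R" (3x3) and "t" (3): a world point X has camera coordinates R X + t. Camera axes: x right, y down, z forward; pixel columns grow to the right and rows downward; lengths in m; the calibration is good to about 2 mm. A picture is of the moment at which its call begins: read the wrist's pose just before it. camera_model takes no time and is no camera call; for the wrist camera it gives the pose at the moment of the call.
- r.close_job(): hands the job in; it is judged then, once.
The state is a dict: "clock": time; "qpos": joint angles; "joint_velocities": joint speeds; "effort": joint torques, N m; "tcp_pos": TCP position; "ee_rot": TCP orientation; "force": force on the tool from outside, world axes, zero at the start; "torque": the same for the moment, N m; "width": finger opening in m; "grip_force": force on a finger pad.
Only numpy, scipy, OpenCV 4.12 (cv2) and the standard library are available. Lean on these libraries where they do the work, as an engineer would, in place of code of your own. Each camera call takes 0.05 s, during which the arm holds its last target. There are 200 camera calls.

## Working session

There is one attempt and no reset: what is moved stays moved. The work goes in short steps, Python scripts to look and compute and a tool call to move; the robot and the scene stay as the last step left them, time stands still between calls to the robot, and variables do not carry over. Pictures are saved under pics/ and viewed, at most 10 in all, crops included, and the job is handed in when it is done.

Besides the shell and the picture viewer there is one more tool, called after "Request:" as a command line: name --argument value ..., lists and objects as JSON in quotes. jog_arm: Moves the arm, as the interface text tells. Its arguments: {"type":"object","properties":{"targets":{"type":"array"},"gripper":{"type":"number"},"force":{"type":"number"}},"required":["targets"]}

```bash
ls; mkdir -p pics; python3 - <<'E'
from station import r
import cv2,numpy as np
s=r.sense();print(s)
for n in("top","scene"):
    im=r.snapshot(n);cv2.imwrite(f"pics/{n}0.png",im[:,:,::-1]);m=r.camera_model(n);print(n,m)
E
```

```text
pics
{'clock': 0.0, 'qpos': array([1.27700151e+00, 8.74581070e-02, 1.75109728e-01, 1.65977645e+00,
       1.93568875e-05, 1.57078134e+00]), 'joint_velocities': array([ 0.00072338, -0.00031968,  0.00033271,  0.00063764, -0.00072444,
       -0.00037339]), 'effort': array([ 1.12700134e-03, -5.20387781e+01,  4.64807045e+01,  1.62716018e-02,
        1.62190236e-04,  3.26765708e-06]), 'tcp_pos': array([0.15920133, 0.52621706, 0.23057162]), 'ee_rot': array([-4.59779231e-01, -3.10754905e+00,  2.05973812e-03]), 'force': array([ 0.3965655 , -0.29878184, -0.32362909]), 'torque': array([ 0.03165658, -0.02225949, -0.02580055]), 'grip_force': 0.0, 'width': 0.0855678978536483}
top {'camera_matrix': array([[427.38623997,   0.        , 318.94229424],
       [  0.        , 427.38623997, 201.51759813],
       [  0.        ,   0.        ,   1.        ]]), 'R': array([[ 0.07632794, -0.99707775, -0.00316379],
       [-0.97546084, -0.07401517, -0.20735936],
       [ 0.20651923,  0.01891347, -0.97825972]]), 't': array([-5.01291916e-04,  6.15935143e-01,  9.76581296e-01])}
scene {'camera_matrix': array([[497.26810047,   0.        , 318.72787787],
       [  0.        , 497.26810047, 204.04019878],
       [  0.        ,   0.        ,   1.        ]]), 'R': array([[ 0.71667847,  0.69721144,  0.01637604],
       [ 0.57150558, -0.57368129, -0.58674624],
       [-0.39969157,  0.4298674 , -0.80960526]]), 't': array([-0.47803059, -0.24455807,  1.25512159])}
```

View pics/top0.png

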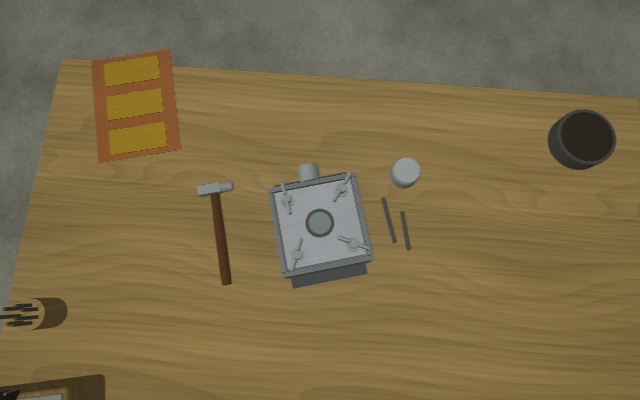

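```bash
cat >h.py <<'E'
from station import r
import cv2,numpy as np
from scipy.spatial.transform import Rotation as Ro
def ray(m,px,z):
    d=np.linalg.inv(m["camera_matrix"])@np.array([px[0],px[1],1.]);R=np.array(m["R"]);t=np.array(m["t"])
    c=-R.T@t;d=R.T@d;return c+d*(z-c[2])/d[2]
def proj(m,X):
    p=m["camera_matrix"]@(np.array(m["R"])@np.array(X)+m["t"]);return p[:2]/p[2]
def tool(): 
    s=r.sense();return s,Ro.from_rotvec(s["ee_rot"]).as_matrix()
def units(X,R=None,p=None):  # shift in jog units from world delta
    s,R0=tool();return R0.T@(np.array(X)-s["tcp_pos"])/0.2
E
python3 - <<'E'
from h import *
m=r.camera_model("top")
for p in [(287,200),(342,188),(353,243),(297,255)]: print(ray(m,p,.135))
c=ray(m,(320,222),.097);print(c)
print(units([c[0],c[1],.36])); print(tool()[1])
w=r.camera_model("wrist");s=r.sense();R=np.array(w["R"]);cc=-R.T@w["t"];print("wristcam off tool",tool()[1].T@(cc-s["tcp_pos"]),R@tool()[1],w["camera_matrix"])
E
```

```text
[0.59734696 0.11751347 0.135     ]
[ 0.63475096 -0.00512327  0.135     ]
[ 0.51112737 -0.03767824  0.135     ]
[0.47521915 0.08406809 0.135     ]
[0.55878955 0.039489   0.097     ]
[-2.61709901 -1.75166568 -0.64470346]
[[-9.57153425e-01  2.89581030e-01 -3.85684128e-04]
 [ 2.89581287e-01  9.57152664e-01 -1.20699535e-03]
 [ 1.96356346e-05 -1.26696664e-03 -9.99999197e-01]]
wristcam off tool [ 0.07301921  0.00101653 -0.14201237] [[-5.83258596e-05  9.99999698e-01 -7.74931072e-04]
 [-9.59358083e-01 -2.74634362e-04 -2.82191413e-01]
 [-2.82191541e-01  7.26977331e-04  9.59357809e-01]] [[308.65132398   0.         319.43505193]
 [  0.         308.65132398 204.17128789]
 [  0.           0.           1.        ]]
```

View pics/scene0.png

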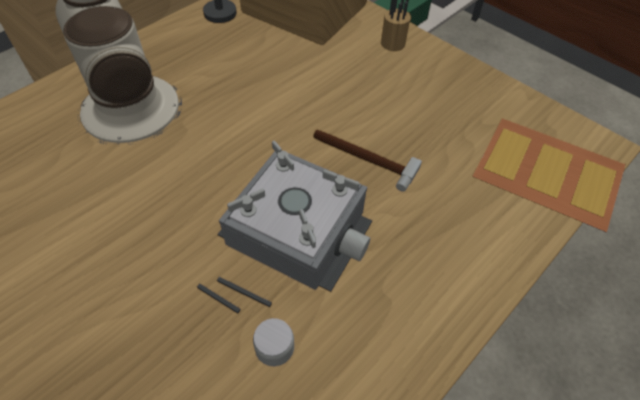

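Request:
jog_arm --targets '[{"x": -0.87, "y": -0.58, "z": -0.25}, {"x": -0.87, "y": -0.58, "z": -0.25}, {"x": -0.87, "y": -0.58, "z": -0.25}, {"x": -0.87, "y": -0.58, "z": -0.25}, {"x": -0.87, "y": -0.58, "z": -0.25}]'

```text
invalid input at $.targets[0]: expected keys x, y, z, turn
```

Request:
jog_arm --targets '[{"x": -0.87, "y": -0.58}, {"x": -0.87, "y": -0.58}, {"x": -0.87, "y": -0.58}, {"x": -0.87, "y": -0.58}, {"x": -0.87, "y": -0.58}]'

```text
invalid input at $.targets[0]: expected keys x, y, z, turn
```

Request:
jog_arm --targets '[{"x": -0.87, "y": -0.58}, {"x": -0.87, "y": -0.58}, {"x": -0.87, "y": -0.58}, {"x": -0.87, "y": -0.58}, {"x": -0.87, "y": -0.58}]'

```text
invalid input at $.targets[0]: expected keys x, y, z, turn
```

```bash
python3 - <<'E'
from h import *
s=r.sense();print(s["clock"],s["qpos"],s["tcp_pos"],s["ee_rot"],s["effort"],s["torque"],s["joint_velocities"])
m=r.camera_model("wrist");im=r.snapshot("wrist");cv2.imwrite("pics/w0.png",im[:,:,::-1]);np.savez("w0.npz",im=im,**{k:np.array(m[k]) for k in m})
m2=r.camera_model("wrist");print(np.abs(m2["t"]-m["t"]).max())
E
```

```text
0.1 [1.27701551e+00 8.74375403e-02 1.75193303e-01 1.65981906e+00
 1.96464267e-05 1.57080483e+00] [0.15919659 0.52622824 0.23062583] [-4.59795279e-01 -3.10755558e+00  1.96407122e-03] [ 4.50690486e-04 -5.21563482e+01  4.65653300e+01  1.59575668e-02
  3.46161210e-05 -9.54027854e-06] [ 0.00102842 -0.02246536 -0.01456616] [ 1.27671062e-03  5.05002716e-04  2.92817495e-03  2.67901623e-04
  6.43058722e-04 -9.59683067e-05]
7.26189841758762e-05
```

View pics/w0.png

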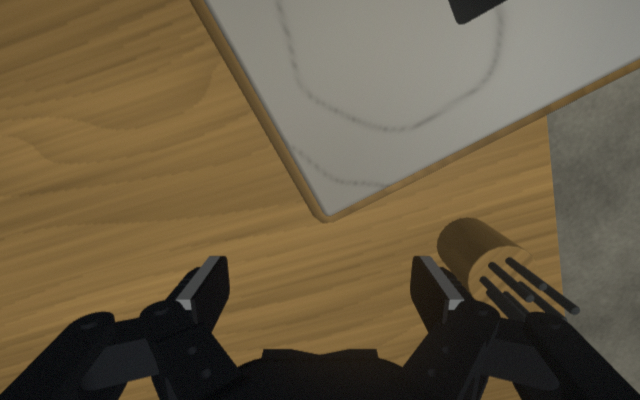

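Request:
jog_arm --targets '[{"x": -0.87, "y": -0.58, "z": -0.25, "turn": 0}, {"x": -0.87, "y": -0.58, "z": -0.25, "turn": 0}, {"x": -0.87, "y": -0.58, "z": -0.25, "turn": 0}, {"x": -0.87, "y": -0.58, "z": -0.25, "turn": 0}, {"x": -0.87, "y": -0.58, "z": -0.25, "turn": 0}]'

```text
clock: 0.65
tcp_pos: [0.2942, 0.3623, 0.2828]
ee_rot: [0.464, 3.106, 0.002]
force: [-0.8, 0.2, 0.3]
width: 0.0856
grip_force: 0.0
```

Request:
jog_arm --targets '[{"x": -0.87, "y": -0.58, "z": 0, "turn": 0}, {"x": -0.87, "y": -0.58, "z": 0, "turn": 0}, {"x": -0.87, "y": -0.58, "z": 0, "turn": 0}, {"x": -0.87, "y": -0.58, "z": 0, "turn": 0}, {"x": -0.87, "y": -0.58, "z": 0, "turn": 0}]'

```text
clock: 1.15
tcp_pos: [0.4273, 0.2001, 0.2808]
ee_rot: [0.467, 3.107, -0.002]
force: [-0.5, 0.6, -0.2]
width: 0.0853
grip_force: 0.0
```

Request:
jog_arm --targets '[{"x": -0.87, "y": -0.58, "z": 0, "turn": 0}, {"x": -0.87, "y": -0.58, "z": 0, "turn": 0}, {"x": -0.87, "y": -0.58, "z": 0, "turn": 0}, {"x": -0.87, "y": -0.58, "z": 0, "turn": 0}, {"x": -0.87, "y": -0.58, "z": 0, "turn": 0}]'

```text
clock: 1.65
tcp_pos: [0.5601, 0.0389, 0.2797]
ee_rot: [-0.465, -3.105, 0.002]
force: [0.2, 0.1, 0.1]
width: 0.0857
grip_force: 0.0
```

```bash
python3 - <<'E'
from h import *
r.snapshot("top");r.snapshot("top");r.snapshot("top")
s=r.sense();print(s["clock"],s["qpos"],s["tcp_pos"],s["ee_rot"],s["effort"],s["torque"],s["joint_velocities"])
m=r.camera_model("wrist");im=r.snapshot("wrist");cv2.imwrite("pics/w1.png",im[:,:,::-1]);np.savez("w1.npz",im=im,**{k:np.array(m[k]) for k in m})
m2=r.camera_model("wrist");print(np.abs(m2["t"]-m["t"]).max())
E
```

```text
1.8 [7.55234770e-02 1.37562580e-01 3.28611292e-01 1.76309622e+00
 3.36161665e-04 3.70248055e-01] [0.55797427 0.04231654 0.28078915] [-4.61088801e-01 -3.10626293e+00 -8.05155121e-05] [ -1.88588127 -52.53976107  45.67128181  -0.20325707  -0.10240154
  -0.12283819] [ 0.03184194 -0.01385838  0.02518939] [ 0.03181592 -0.02787424 -0.01148035  0.0031096   0.00219657  0.00394683]
8.731158012736939e-05
```

View pics/w1.png

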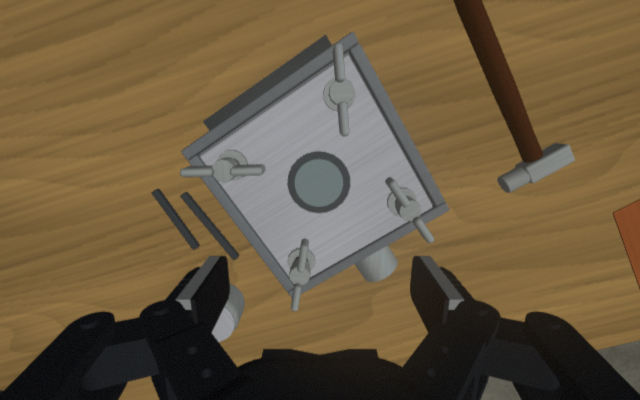

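```bash
python3 - <<'E'
import cv2,numpy as np
im=cv2.imread("pics/w1.png")
T=[]
for (x,y) in [(408,205),(300,272),(228,167),(341,92)]:
    T.append(cv2.resize(im[y-45:y+45,x-60:x+60],None,fx=3.3,fy=3.3,interpolation=cv2.INTER_CUBIC))
cv2.imwrite("pics/z1.png",np.vstack([np.hstack(T[:2]),np.hstack(T[2:])]))
E
```

```text
(no output)
```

View pics/z1.png

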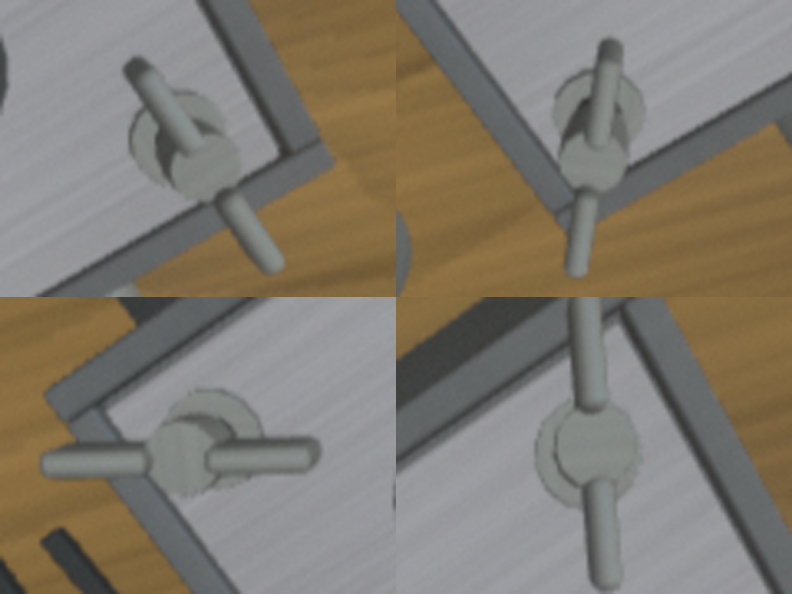

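```bash
python3 - <<'E'
from h import *
m=dict(np.load("w1.npz"))
f=lambda p,o:(p[0]/3.3+o[0],p[1]/3.3+o[1])
T={"a":(f((150,80),(348,160)),f((272,265),(348,160))),
"b":(f((212,60),(240,227)),f((182,270),(240,227))),
"c":(f((48,166),(168,122)),f((303,158),(168,122))),
"d":((338.3,45.5),f((209,286),(281,47)))}
P=[]
for k,(p,q) in T.items():
    A,B=ray(m,p,.146),ray(m,q,.146);d=B-A;P.append((A+B)[:2]/2)
    print(k,P[-1],"len",np.hypot(*d[:2]),"ang",np.degrees(np.arctan2(d[1],d[0])))
P=np.array(P);Q=.065*np.array([[1,1],[1,-1],[-1,-1],[-1,1]])
c=P.mean(0);H=((P-c)[:,None,:]*Q[:,:,None]).sum(0);yaw=np.arctan2(H[0,1]-H[1,0],H[0,0]+H[1,1]);
R=np.array([[np.cos(yaw),-np.sin(yaw)],[np.sin(yaw),np.cos(yaw)]])
print(c,np.degrees(yaw),"\n",c+Q@R.T,"\n",P-c-Q@R.T)
E
```

```text
a [0.59995833 0.12243877] len 0.06814193799992173 ang 18.57098916324463
b [ 6.34348966e-01 -5.18183390e-04] len 0.07233500590230453 ang -25.174205331274806
c [ 0.5103774  -0.03506586] len 0.07023513719376794 ang 74.91460535027153
d [0.4764915  0.08770662] len 0.07025875050611513 ang -11.592126536540496
[0.55529405 0.04364034] 15.5850637009565 
 [[ 0.6004407   0.12371393]
 [ 0.63536764 -0.00150632]
 [ 0.5101474  -0.03643325]
 [ 0.47522046  0.08878699]] 
 [[-0.00048238 -0.00127516]
 [-0.00101867  0.00098813]
 [ 0.00023001  0.00136739]
 [ 0.00127104 -0.00108037]]
```

```bash
python3 - <<'E'
from h import *
print(units([.5786,.1164,.20]),r.sense()["tcp_pos"], r.sense()["ee_rot"])
E
```

```text
[0.0055937  0.38171904 0.40611699] [0.55762997 0.04297275 0.28121309] [-4.59407488e-01 -3.10713436e+00 -3.55172079e-04]
```

Request:
jog_arm --targets '[{"x": 0.005, "y": 0.38, "z": 0.4, "turn": -1}, {"x": 0.005, "y": 0.38, "z": 0.4, "turn": -1}, {"x": 0.005, "y": 0.38, "z": 0.4, "turn": -1}, {"x": 0.005, "y": 0.38, "z": 0.4, "turn": -1}, {"x": 0.005, "y": 0.38, "z": 0.4, "turn": -1}]'

```text
clock: 2.35
tcp_pos: [0.578, 0.1173, 0.2014]
ee_rot: [0.329, -3.124, -0.0]
force: [0.6, 0.9, -0.2]
width: 0.0853
grip_force: 0.0
```

Request:
jog_arm --targets '[{"x": 0, "y": 0, "z": 0, "turn": -0.23}, {"x": 0, "y": 0, "z": 0, "turn": -0.23}, {"x": 0, "y": 0, "z": 0, "turn": -0.23}, {"x": 0, "y": 0, "z": 0, "turn": -0.23}]'

```text
clock: 2.75
tcp_pos: [0.5791, 0.1154, 0.2017]
ee_rot: [-0.498, 3.101, 0.0]
force: [0.8, 0.6, -0.3]
width: 0.0855
grip_force: 0.0
```

```bash
python3 - <<'E'
from h import *
s,R=tool();print(s["clock"],s["tcp_pos"],np.degrees(np.arctan2(R[1,0],R[0,0])),s["effort"],s["torque"],s["joint_velocities"])
m=r.camera_model("wrist");im=r.snapshot("wrist")[:,:,::-1].copy();np.savez("w2.npz",im=im,**{k:np.array(m[k]) for k in m})
t=np.radians(18.6);A=np.array([.6004,.1237,0])
for z,c in((.146,(0,0,255)),(.124,(255,0,0))):
  for q in(-.038,0,.038):
    p=proj(m,A+[q*np.cos(t),q*np.sin(t),z]);cv2.circle(im,(int(p[0]),int(p[1])),2,c,-1)
p=proj(m,s["tcp_pos"]);print(p)
cv2.imwrite("pics/w2.png",cv2.resize(im[80:380,140:540],None,fx=2,fy=2,interpolation=cv2.INTER_CUBIC))
E
```

```text
2.75 [0.57905184 0.11540181 0.20172367] -161.7509109849649 [ 1.60126747e-01 -5.80297422e+01  4.68152797e+01  4.56970840e-03
  5.17972585e-03  3.27498105e-02] [0.02644207 0.01819361 0.03526086] [-3.29876967e-03  5.70181612e-03  6.83337682e-05 -2.49368063e-03
 -1.51186247e-04 -1.41101266e-02]
[316.2295718  261.65441697]
```

View pics/w2.png

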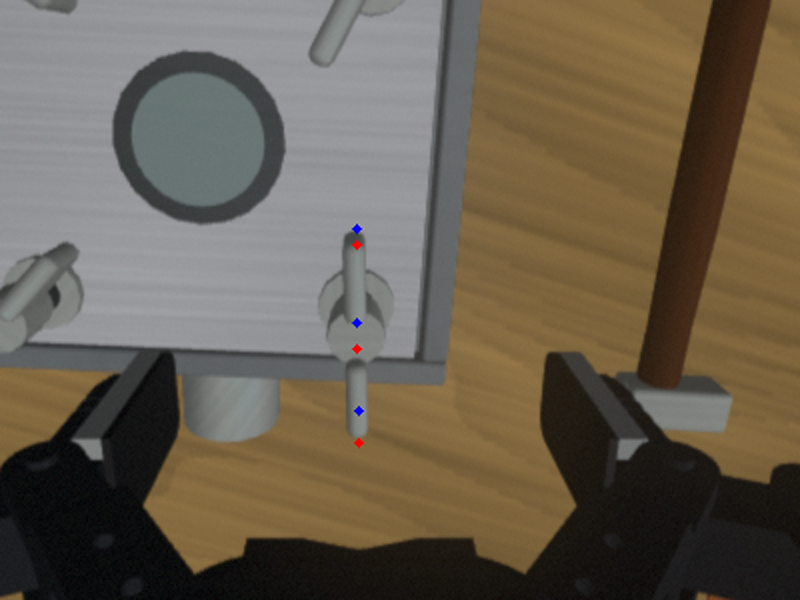

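Request:
jog_arm --targets '[{"x": 0.005, "y": 0, "z": 0.15, "turn": 0}, {"x": 0.005, "y": 0, "z": 0.15, "turn": 0}, {"x": 0.005, "y": 0, "z": 0.15, "turn": 0}, {"x": 0.005, "y": 0, "z": 0.15, "turn": 0}, {"x": 0.005, "y": 0, "z": 0.15, "turn": 0}]' --gripper -0.65 --force 80

```text
clock: 3.3
tcp_pos: [0.5787, 0.115, 0.1725]
ee_rot: [-0.502, 3.1, 0.0]
force: [-0.2, -0.3, 0.1]
width: 0.0151
grip_force: 0.0
```

Request:
jog_arm --targets '[{"x": 0, "y": 0, "z": 0, "turn": 0}, {"x": 0, "y": 0, "z": 0.1, "turn": 0}, {"x": 0, "y": 0, "z": 0.27, "turn": 0}, {"x": 0, "y": 0, "z": 0.27, "turn": 0}, {"x": 0, "y": 0, "z": 0.27, "turn": 0}]'

```text
clock: 3.8
tcp_pos: [0.578, 0.1148, 0.1178]
ee_rot: [0.502, -3.1, 0.0]
force: [0.5, 0.5, 0.9]
width: 0.015
grip_force: 0.0
```

```bash
cat >>h.py <<'E'
LOG="log.txt"
def st(A,note=""):
    s,R=tool();A=np.array(A);d=s["tcp_pos"][:2]-A;F=s["force"];v=R[:2,0]
    yaw=np.degrees(np.arctan2(v[1],v[0]));Ft=F@R[:,1];Fr=F@R[:,0]
    M=d[0]*F[1]-d[1]*F[0]
    print("t %.2f tcp %s yaw %.2f Ft %.2f Fr %.2f Fz %.2f rxF %.3f Tz %.3f e6 %.4f w %.4f g %.1f rho %.4f off %.4f"%(s["clock"],np.round(s["tcp_pos"],4),yaw,Ft,Fr,F[2],M,s["torque"][2],s["effort"][5],s["width"],s["grip_force"],d@v,d@R[:2,1]), "q6 %.2f v6 %.3f"%(s["qpos"][5],s["joint_velocities"][5]))
E
python3 -c "
from h import *
st([.6004,.1237])
im=r.snapshot('wrist')[:,:,::-1];cv2.imwrite('pics/w3.png',cv2.resize(im[120:400,160:480],None,fx=2,fy=2))"
```

```text
t 3.80 tcp [0.578  0.1148 0.1178] yaw -161.60 Ft 0.36 Fr -0.61 Fz 0.86 rxF -0.008 Tz 0.002 e6 0.0012 w 0.0150 g 0.0 rho 0.0241 off -0.0013 q6 -0.12 v6 -0.001
```

View pics/w3.png

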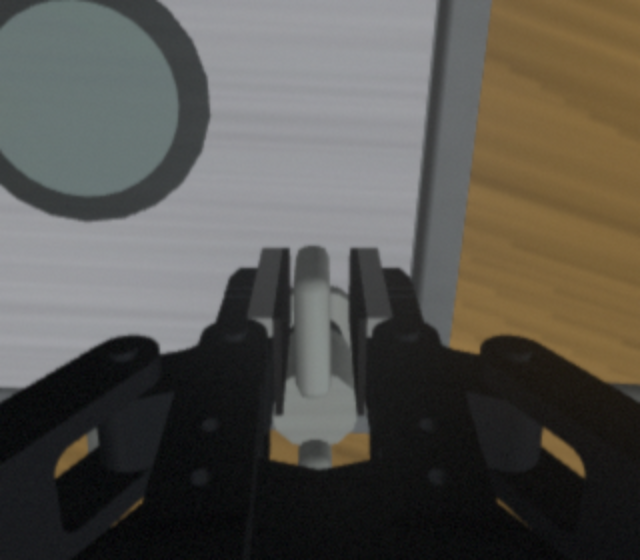

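Request:
jog_arm --targets '[{"x": -0.0001, "y": 0.006, "z": 0.001, "turn": 0.1}, {"x": -0.0006, "y": 0.012, "z": 0.0025, "turn": 0.2}]'

```text
clock: 4.05
tcp_pos: [0.5787, 0.117, 0.1193]
ee_rot: [-0.343, 3.12, -0.001]
force: [1.5, -3.9, 0.2]
width: 0.015
grip_force: 1.7
```

```bash
python3 -c "
from h import *
st([.6004,.1237])"
```

```text
t 4.05 tcp [0.5787 0.117  0.1193] yaw -167.46 Ft -4.17 Fr -0.64 Fz 0.17 rxF 0.095 Tz 0.013 e6 -0.8815 w 0.0150 g 1.7 rho 0.0226 off -0.0018 q6 -0.02 v6 0.518
```

Request:
jog_arm --targets '[{"x": -0.0001, "y": 0.006, "z": 0.001, "turn": 0.1}, {"x": -0.0006, "y": 0.012, "z": 0.0025, "turn": 0.2}]'

```text
clock: 4.25
tcp_pos: [0.5784, 0.1193, 0.1188]
ee_rot: [-0.186, 3.133, -0.001]
force: [1.0, -3.0, -0.3]
width: 0.0152
grip_force: 1.6
```

```bash
python3 -c "
from h import *
st([.6004,.1237])"
```

```text
t 4.25 tcp [0.5784 0.1193 0.1188] yaw -173.20 Ft -3.14 Fr -0.68 Fz -0.28 rxF 0.072 Tz 0.030 e6 -0.8190 w 0.0152 g 1.6 rho 0.0224 off -0.0018 q6 0.09 v6 0.517
```

Request:
jog_arm --targets '[{"x": -0.0001, "y": 0.006, "z": 0.001, "turn": 0.1}, {"x": -0.0006, "y": 0.012, "z": 0.0025, "turn": 0.2}]'

```text
clock: 4.45
tcp_pos: [0.5782, 0.1216, 0.1182]
ee_rot: [-0.029, 3.138, -0.001]
force: [1.4, -3.2, -0.8]
width: 0.015
grip_force: 1.6
```

```bash
python3 -c "
from h import *
st([.6004,.1237])"
```

```text
t 4.45 tcp [0.5782 0.1216 0.1182] yaw -178.93 Ft -3.25 Fr -1.36 Fz -0.81 rxF 0.075 Tz -0.042 e6 -0.8156 w 0.0150 g 1.6 rho 0.0222 off -0.0017 q6 0.19 v6 0.516
```

Request:
jog_arm --targets '[{"x": -0.0001, "y": 0.006, "z": 0.001, "turn": 0.1}, {"x": -0.0006, "y": 0.012, "z": 0.0025, "turn": 0.2}]'

```text
clock: 4.65
tcp_pos: [0.5783, 0.124, 0.1178]
ee_rot: [0.128, 3.135, -0.001]
force: [1.3, -3.1, -0.1]
width: 0.0149
grip_force: 1.6
```

```bash
python3 -c "
from h import *
st([.6004,.1237])"
```

```text
t 4.65 tcp [0.5783 0.124  0.1178] yaw 175.34 Ft -3.03 Fr -1.59 Fz -0.10 rxF 0.069 Tz 0.047 e6 -0.8118 w 0.0149 g 1.6 rho 0.0220 off -0.0015 q6 0.29 v6 0.516
```

Request:
jog_arm --targets '[{"x": 0.0005, "y": 0.006, "z": 0.001, "turn": 0.1}, {"x": 0.0004, "y": 0.012, "z": 0.0025, "turn": 0.2}]'

```text
clock: 4.85
tcp_pos: [0.5785, 0.1264, 0.1173]
ee_rot: [0.284, 3.125, -0.0]
force: [2.6, -2.9, -0.2]
width: 0.015
grip_force: 1.6
```

```bash
python3 -c "
from h import *
st([.6004,.1237])"
```

```text
t 4.85 tcp [0.5785 0.1264 0.1173] yaw 169.61 Ft -2.36 Fr -3.06 Fz -0.18 rxF 0.056 Tz 0.037 e6 -0.8075 w 0.0150 g 1.6 rho 0.0220 off -0.0013 q6 0.40 v6 0.515
```

Request:
jog_arm --targets '[{"x": 0.0005, "y": 0.006, "z": 0.001, "turn": 0.1}, {"x": 0.0004, "y": 0.012, "z": 0.0025, "turn": 0.2}]'

```text
clock: 5.05
tcp_pos: [0.5788, 0.1287, 0.1168]
ee_rot: [0.44, 3.107, -0.0]
force: [1.5, -4.1, 0.2]
width: 0.0151
grip_force: 1.6
```

```bash
python3 -c "
from h import *
st([.6004,.1237])"
```

```text
t 5.05 tcp [0.5788 0.1287 0.1168] yaw 163.87 Ft -3.51 Fr -2.60 Fz 0.23 rxF 0.081 Tz 0.070 e6 -0.8058 w 0.0151 g 1.6 rho 0.0221 off -0.0012 q6 0.50 v6 0.515
```

Request:
jog_arm --targets '[{"x": 0.0005, "y": 0.006, "z": 0.001, "turn": 0.1}, {"x": 0.0004, "y": 0.012, "z": 0.0025, "turn": 0.2}]'

```text
clock: 5.25
tcp_pos: [0.5794, 0.1309, 0.1163]
ee_rot: [0.595, 3.081, -0.0]
force: [2.4, -4.7, -0.1]
width: 0.015
grip_force: 1.9
```

```bash
python3 -c "
from h import *
st([.6004,.1237])"
```

```text
t 5.25 tcp [0.5794 0.1309 0.1163] yaw 158.14 Ft -3.48 Fr -3.94 Fz -0.14 rxF 0.081 Tz 0.062 e6 -0.7914 w 0.0150 g 1.9 rho 0.0222 off -0.0011 q6 0.60 v6 0.515
```

```bash
sed -i 's/g %.1f/g %.3f/' h.py; python3 -c "
from h import *
st([.6004,.1237])"
```

```text
t 5.25 tcp [0.5794 0.1309 0.1163] yaw 158.14 Ft -3.48 Fr -3.94 Fz -0.14 rxF 0.081 Tz 0.062 e6 -0.7914 w 0.0150 g 1.938 rho 0.0222 off -0.0011 q6 0.60 v6 0.515
```

Request:
jog_arm --targets '[{"x": 0.0005, "y": 0.006, "z": 0.001, "turn": 0.1}, {"x": 0.0004, "y": 0.012, "z": 0.0025, "turn": 0.2}]'

```text
clock: 5.45
tcp_pos: [0.5803, 0.133, 0.1159]
ee_rot: [0.748, 3.047, -0.0]
force: [1.3, -4.7, 0.0]
width: 0.0148
grip_force: 2.3
```

```bash
python3 -c "
from h import *
st([.6004,.1237])"
```

```text
t 5.45 tcp [0.5803 0.133  0.1159] yaw 152.41 Ft -3.53 Fr -3.35 Fz 0.00 rxF 0.082 Tz 0.042 e6 -0.7777 w 0.0148 g 2.325 rho 0.0222 off -0.0011 q6 0.71 v6 0.514
```

Request:
jog_arm --targets '[{"x": 0.0005, "y": 0.006, "z": 0.001, "turn": 0.1}, {"x": 0.0004, "y": 0.012, "z": 0.0025, "turn": 0.2}]'

```text
clock: 5.65
tcp_pos: [0.5812, 0.135, 0.1154]
ee_rot: [0.9, 3.006, -0.001]
force: [0.3, -6.9, 1.9]
width: 0.0154
grip_force: 2.7
```

```bash
python3 -c "
from h import *
st([.6004,.1237])"
```

```text
t 5.65 tcp [0.5812 0.135  0.1154] yaw 146.67 Ft -5.60 Fr -4.01 Fz 1.91 rxF 0.129 Tz 0.089 e6 -0.7644 w 0.0154 g 2.702 rho 0.0222 off -0.0011 q6 0.81 v6 0.511
```

Request:
jog_arm --targets '[{"x": -0.0001, "y": 0.0036, "z": 0.0008, "turn": 0.06}]'

```text
clock: 5.75
tcp_pos: [0.5816, 0.1356, 0.1153]
ee_rot: [0.945, 2.992, -0.001]
force: [1.2, -6.3, 2.4]
width: 0.0148
grip_force: 2.8
```

```bash
python3 -c "
from h import *
st([.6004,.1237])"
```

```text
t 5.75 tcp [0.5816 0.1356 0.1153] yaw 144.96 Ft -4.51 Fr -4.60 Fz 2.37 rxF 0.105 Tz 0.122 e6 -0.1582 w 0.0148 g 2.795 rho 0.0222 off -0.0011 q6 0.84 v6 0.288
```

Request:
jog_arm --targets '[{"x": -0.0001, "y": 0.0036, "z": 0.0008, "turn": 0.06}]'

```text
clock: 5.85
tcp_pos: [0.582, 0.1361, 0.1152]
ee_rot: [0.988, 2.978, -0.001]
force: [0.3, -7.5, 2.4]
width: 0.0147
grip_force: 2.9
```

```bash
python3 -c "
from h import *
st([.6004,.1237])"
```

```text
t 5.85 tcp [0.582  0.1361 0.1152] yaw 143.28 Ft -5.78 Fr -4.73 Fz 2.44 rxF 0.133 Tz 0.036 e6 -0.3940 w 0.0147 g 2.916 rho 0.0222 off -0.0011 q6 0.87 v6 0.304
```

Request:
jog_arm --targets '[{"x": -0.0001, "y": 0.0036, "z": 0.0008, "turn": 0.06}]'

```text
clock: 5.95
tcp_pos: [0.5824, 0.1366, 0.115]
ee_rot: [1.033, 2.963, -0.001]
force: [0.1, -7.2, 3.2]
width: 0.0151
grip_force: 3.0
```

```bash
python3 -c "
from h import *
st([.6004,.1237])"
```

```text
t 5.95 tcp [0.5824 0.1366 0.115 ] yaw 141.56 Ft -5.60 Fr -4.54 Fz 3.24 rxF 0.129 Tz 0.108 e6 -0.4149 w 0.0151 g 3.037 rho 0.0221 off -0.0011 q6 0.90 v6 0.306
```

Request:
jog_arm --targets '[{"x": -0.002, "y": 0.0036, "z": -0.001, "turn": 0.06}]'

```text
clock: 6.05
tcp_pos: [0.5829, 0.1369, 0.1151]
ee_rot: [1.077, 2.948, -0.001]
force: [-1.9, -7.3, 0.2]
width: 0.0151
grip_force: 3.3
```

```bash
python3 -c "
from h import *
st([.6004,.1237])"
```

```text
t 6.05 tcp [0.5829 0.1369 0.1151] yaw 139.84 Ft -6.82 Fr -3.22 Fz 0.18 rxF 0.153 Tz 0.063 e6 -0.4052 w 0.0151 g 3.325 rho 0.0219 off -0.0012 q6 0.93 v6 0.301
```

Request:
jog_arm --targets '[{"x": -0.002, "y": 0.0036, "z": 0, "turn": 0.06}]'

```text
clock: 6.15
tcp_pos: [0.5833, 0.1372, 0.1149]
ee_rot: [1.122, 2.932, -0.001]
force: [-4.1, -6.3, 2.2]
width: 0.0146
grip_force: 3.5
```

```bash
python3 -c "
from h import *
st([.6004,.1237])"
```

```text
t 6.15 tcp [0.5833 0.1372 0.1149] yaw 138.12 Ft -7.39 Fr -1.15 Fz 2.16 rxF 0.162 Tz 0.059 e6 -0.4164 w 0.0146 g 3.494 rho 0.0218 off -0.0013 q6 0.96 v6 0.297
```

Request:
jog_arm --targets '[{"x": -0.0002, "y": 0.0048, "z": 0.001, "turn": 0.08}]'

```text
clock: 6.25
tcp_pos: [0.5838, 0.1379, 0.1147]
ee_rot: [1.18, 2.909, -0.001]
force: [-3.3, -6.8, 2.0]
width: 0.015
grip_force: 3.7
```

```bash
python3 -c "
from h import *
st([.6004,.1237])"
```

```text
t 6.25 tcp [0.5838 0.1379 0.1147] yaw 135.83 Ft -7.19 Fr -2.32 Fz 2.03 rxF 0.160 Tz 0.098 e6 -0.7220 w 0.0150 g 3.662 rho 0.0218 off -0.0013 q6 1.00 v6 0.414
```

Request:
jog_arm --targets '[{"x": -0.0002, "y": 0.0048, "z": 0, "turn": 0.08}]'

```text
clock: 6.35
tcp_pos: [0.5845, 0.1386, 0.1147]
ee_rot: [1.239, 2.885, -0.002]
force: [-3.9, -7.1, 1.9]
width: 0.0149
grip_force: 3.8
```

```bash
python3 -c "
from h import *
st([.6004,.1237])"
```

```text
t 6.35 tcp [0.5845 0.1386 0.1147] yaw 133.52 Ft -7.70 Fr -2.44 Fz 1.89 rxF 0.171 Tz 0.145 e6 -0.5905 w 0.0149 g 3.816 rho 0.0218 off -0.0013 q6 1.04 v6 0.406
```

```bash
python3 -c "
from h import *
im=r.snapshot('wrist')[:,:,::-1];st([.6004,.1237]);cv2.imwrite('pics/w4.png',np.hstack([cv2.imread('pics/w3.png')[220:,160:480],cv2.resize(im[120:400,160:480],None,fx=2,fy=2)[220:,160:480]]))"
```

```text
t 6.40 tcp [0.5846 0.1387 0.1146] yaw 133.38 Ft -5.78 Fr -2.29 Fz 1.26 rxF 0.128 Tz 0.078 e6 -0.2643 w 0.0151 g 3.054 rho 0.0218 off -0.0012 q6 1.05 v6 -0.069
```

View pics/w4.png

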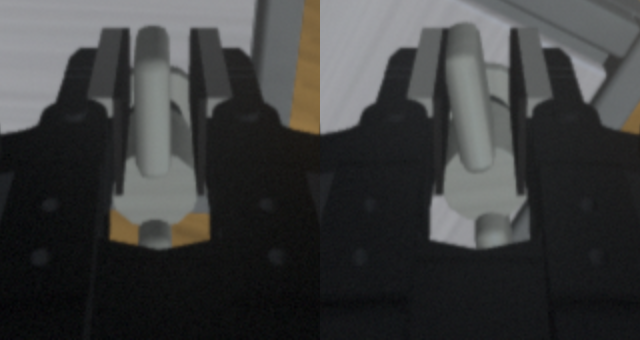

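Request:
jog_arm --targets '[{"x": -0.002, "y": 0.0036, "z": 0, "turn": 0.06}]'

```text
clock: 6.5
tcp_pos: [0.585, 0.1389, 0.1146]
ee_rot: [1.28, 2.867, -0.002]
force: [-6.5, -5.7, 1.9]
width: 0.0149
grip_force: 4.0
```

```bash
python3 -c "
from h import *
st([.6004,.1237])"
```

```text
t 6.50 tcp [0.585  0.1389 0.1146] yaw 131.88 Ft -8.68 Fr 0.08 Fz 1.90 rxF 0.187 Tz 0.090 e6 -0.6038 w 0.0149 g 4.044 rho 0.0216 off -0.0013 q6 1.07 v6 0.316
```

Request:
jog_arm --targets '[{"x": -0.002, "y": 0.0036, "z": 0, "turn": 0.06}]'

```text
clock: 6.6
tcp_pos: [0.5855, 0.1392, 0.1145]
ee_rot: [1.324, 2.848, -0.002]
force: [-7.4, -4.6, 2.1]
width: 0.0149
grip_force: 4.3
```

```bash
python3 -c "
from h import *
st([.6004,.1237])"
```

```text
t 6.60 tcp [0.5855 0.1392 0.1145] yaw 130.12 Ft -8.63 Fr 1.26 Fz 2.12 rxF 0.183 Tz 0.070 e6 -0.4372 w 0.0149 g 4.277 rho 0.0215 off -0.0014 q6 1.10 v6 0.298
```

Request:
jog_arm --targets '[{"x": 0, "y": -0.008, "z": 0, "turn": -0.12}, {"x": 0, "y": -0.013, "z": 0, "turn": -0.2}, {"x": 0, "y": -0.013, "z": -0.2, "turn": -0.2}, {"x": 0, "y": -0.013, "z": -0.35, "turn": -0.2}, {"x": 0, "y": -0.013, "z": -0.35, "turn": -0.2}]'

```text
clock: 7.1
tcp_pos: [0.5858, 0.1388, 0.1895]
ee_rot: [1.175, 2.905, 0.009]
force: [0.5, 1.1, 0.7]
width: 0.0149
grip_force: 0.0
```

```bash
python3 -c "
from h import *
st([.6004,.1237]);print(units([.5039,-.0596,.185]))"
```

```text
t 7.10 tcp [0.5858 0.1388 0.1895] yaw 135.95 Ft 1.10 Fr 0.39 Fz 0.70 rxF -0.023 Tz -0.018 e6 -0.0035 w 0.0149 g 0.000 rho 0.0210 off 0.0007 q6 1.00 v6 -0.002
[-0.39517783 -0.99801269  0.01629397]
```

Request:
jog_arm --targets '[{"x": -0.39, "y": -0.99, "z": 0, "turn": -1}, {"x": -0.39, "y": -0.99, "z": 0, "turn": -1}, {"x": -0.39, "y": -0.99, "z": 0, "turn": -1}, {"x": -0.39, "y": -0.99, "z": 0, "turn": -1}, {"x": -0.39, "y": -0.99, "z": 0, "turn": -1}]'

```text
clock: 7.6
tcp_pos: [0.501, -0.0612, 0.184]
ee_rot: [0.421, 3.111, -0.001]
force: [0.3, 1.1, 0.4]
width: 0.0148
grip_force: 0.0
```

Request:
jog_arm --targets '[{"x": 0, "y": 0, "z": 0, "turn": -1}, {"x": 0, "y": 0, "z": 0, "turn": -1}, {"x": 0, "y": 0, "z": 0, "turn": -1}, {"x": 0, "y": 0, "z": 0, "turn": -1}]'

```text
clock: 8.0
tcp_pos: [0.5026, -0.0584, 0.1837]
ee_rot: [-0.37, 3.118, -0.001]
force: [-0.9, -0.0, -0.1]
width: 0.0148
grip_force: 0.0
```

Request:
jog_arm --targets '[{"x": 0, "y": 0, "z": 0, "turn": -1}, {"x": 0, "y": 0, "z": 0, "turn": -1}, {"x": 0, "y": 0, "z": 0, "turn": -1}, {"x": 0, "y": 0, "z": 0, "turn": -1}]'

```text
clock: 8.4
tcp_pos: [0.5026, -0.0583, 0.1837]
ee_rot: [-1.131, 2.929, -0.001]
force: [0.2, 0.4, 0.1]
width: 0.0154
grip_force: 0.0
```

Request:
jog_arm --targets '[{"x": 0, "y": 0, "z": 0, "turn": -1}, {"x": 0, "y": 0, "z": 0, "turn": -1}, {"x": 0, "y": 0, "z": 0, "turn": -1}, {"x": 0, "y": 0, "z": 0, "turn": -1}]'

```text
clock: 8.8
tcp_pos: [0.5026, -0.0583, 0.1836]
ee_rot: [-1.82, 2.559, -0.002]
force: [-0.9, -0.3, -0.3]
width: 0.0151
grip_force: 0.0
```

Request:
jog_arm --targets '[{"x": 0, "y": 0, "z": 0, "turn": -0.16}, {"x": 0, "y": 0, "z": 0, "turn": -0.16}, {"x": 0, "y": 0, "z": 0, "turn": -0.16}, {"x": 0, "y": 0, "z": 0, "turn": -0.16}]'

```text
clock: 9.2
tcp_pos: [0.5023, -0.0582, 0.1828]
ee_rot: [-1.913, 2.492, -0.001]
force: [0.0, -0.4, 0.4]
width: 0.0149
grip_force: 0.0
```

```bash
python3 -c "
from h import *
st([.5101,-.0364]);print(units([.5039,-.0596,.117]))
m=r.camera_model('wrist');im=r.snapshot('wrist')[:,:,::-1].copy()
t=np.radians(75);A=np.array([.5101,-.0364,0])
for z,c in((.142,(0,0,255)),(.133,(255,0,0))):
  for q in(-.038,0,.038):
    p=proj(m,A+[q*np.cos(t),q*np.sin(t),z]);cv2.circle(im,(int(p[0]),int(p[1])),2,c,-1)
cv2.imwrite('pics/w5.png',cv2.resize(im[80:380,140:540],None,fx=2,fy=2,interpolation=cv2.INTER_CUBIC))
"
```

```text
t 9.20 tcp [ 0.5023 -0.0582  0.1828] yaw -104.97 Ft -0.09 Fr 0.35 Fz 0.38 rxF 0.003 Tz -0.043 e6 0.0114 w 0.0149 g 0.000 rho 0.0231 off 0.0019 q6 -1.42 v6 -0.008
[ 0.00452945 -0.00924014  0.32881279]
```

View pics/w5.png

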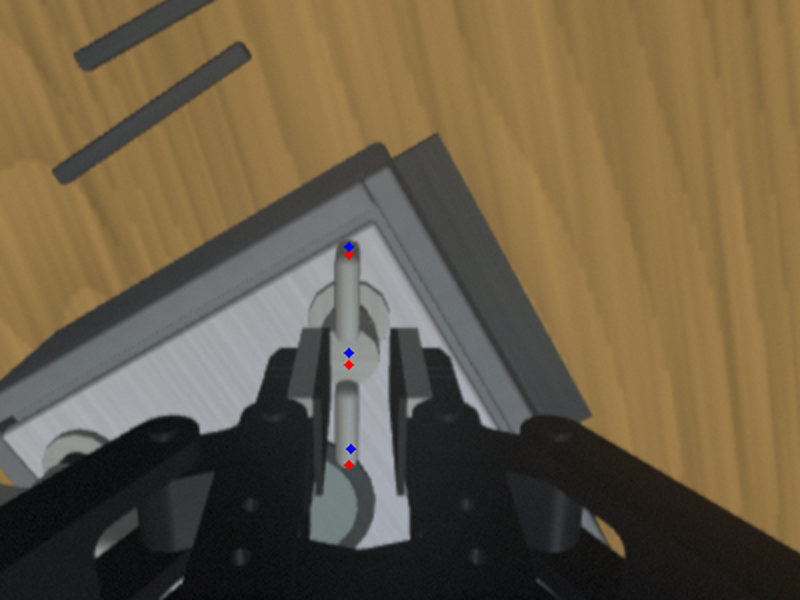

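Request:
jog_arm --targets '[{"x": 0.0045, "y": -0.009, "z": 0.05, "turn": 0}, {"x": 0.0045, "y": -0.009, "z": 0.2, "turn": 0}, {"x": 0.0045, "y": -0.009, "z": 0.33, "turn": 0}, {"x": 0.0045, "y": -0.009, "z": 0.33, "turn": 0}, {"x": 0.0045, "y": -0.009, "z": 0.33, "turn": 0}]'

```text
clock: 9.75
tcp_pos: [0.5034, -0.0596, 0.1163]
ee_rot: [1.914, -2.49, -0.001]
force: [0.3, 0.1, 0.9]
width: 0.0149
grip_force: 0.0
```

```bash
python3 -c "
from h import *
st([.5101,-.0364])"
```

```text
t 9.75 tcp [ 0.5034 -0.0596  0.1163] yaw -104.90 Ft -0.30 Fr -0.21 Fz 0.91 rxF 0.007 Tz -0.005 e6 0.0083 w 0.0149 g 0.000 rho 0.0241 off 0.0006 q6 -1.43 v6 -0.001
```

Request:
jog_arm --targets '[{"x": -0.0001, "y": 0.006, "z": 0.001, "turn": 0.1}, {"x": -0.0006, "y": 0.012, "z": 0.0025, "turn": 0.2}]'

```text
clock: 9.95
tcp_pos: [0.5024, -0.0589, 0.1176]
ee_rot: [-1.784, 2.583, -0.003]
force: [4.6, -0.3, -2.2]
width: 0.0148
grip_force: 1.8
```

```bash
python3 -c "
from h import *
st([.5101,-.0364])"
```

```text
t 9.95 tcp [ 0.5024 -0.0589  0.1176] yaw -110.72 Ft -4.44 Fr -1.36 Fz -2.19 rxF 0.107 Tz 0.027 e6 -0.8447 w 0.0148 g 1.849 rho 0.0238 off -0.0008 q6 -1.33 v6 0.503
```

Request:
jog_arm --targets '[{"x": -0.0001, "y": 0.006, "z": 0.001, "turn": 0.1}, {"x": -0.0006, "y": 0.012, "z": 0.0025, "turn": 0.2}]'

```text
clock: 10.15
tcp_pos: [0.5004, -0.0579, 0.1172]
ee_rot: [-1.653, 2.668, -0.003]
force: [4.0, 0.7, -2.7]
width: 0.0152
grip_force: 1.8
```

```bash
python3 -c "
from h import *
st([.5101,-.0364])"
```

```text
t 10.15 tcp [ 0.5004 -0.0579  0.1172] yaw -116.45 Ft -3.27 Fr -2.42 Fz -2.65 rxF 0.079 Tz -0.005 e6 -0.7891 w 0.0152 g 1.844 rho 0.0235 off -0.0009 q6 -1.22 v6 0.503
```

Request:
jog_arm --targets '[{"x": -0.0001, "y": 0.006, "z": 0.001, "turn": 0.1}, {"x": -0.0006, "y": 0.012, "z": 0.0025, "turn": 0.2}]'

```text
clock: 10.35
tcp_pos: [0.4984, -0.0567, 0.1167]
ee_rot: [-1.517, 2.748, -0.003]
force: [5.1, 0.3, -2.0]
width: 0.0149
grip_force: 1.8
```

```bash
python3 -c "
from h import *
st([.5101,-.0364])"
```

```text
t 10.35 tcp [ 0.4984 -0.0567  0.1167] yaw -122.18 Ft -4.13 Fr -2.92 Fz -2.01 rxF 0.100 Tz 0.021 e6 -0.7925 w 0.0149 g 1.790 rho 0.0235 off -0.0009 q6 -1.12 v6 0.506
```

Request:
jog_arm --targets '[{"x": -0.0001, "y": 0.006, "z": 0.001, "turn": 0.1}, {"x": -0.0006, "y": 0.012, "z": 0.0025, "turn": 0.2}]'

```text
clock: 10.55
tcp_pos: [0.4965, -0.0554, 0.1163]
ee_rot: [-1.378, 2.82, -0.003]
force: [3.7, -1.2, -1.8]
width: 0.0154
grip_force: 1.7
```

```bash
python3 -c "
from h import *
st([.5101,-.0364])"
```

```text
t 10.55 tcp [ 0.4965 -0.0554  0.1163] yaw -127.91 Ft -3.66 Fr -1.32 Fz -1.83 rxF 0.087 Tz 0.039 e6 -0.7963 w 0.0154 g 1.740 rho 0.0234 off -0.0009 q6 -1.02 v6 0.509
```

Request:
jog_arm --targets '[{"x": -0.0001, "y": 0.006, "z": 0.002, "turn": 0.1}, {"x": -0.0006, "y": 0.012, "z": 0.0035, "turn": 0.2}]'

```text
clock: 10.75
tcp_pos: [0.4947, -0.0538, 0.1157]
ee_rot: [-1.235, 2.885, -0.003]
force: [4.3, 0.0, -0.7]
width: 0.0151
grip_force: 1.7
```

```bash
python3 -c "
from h import *
st([.5101,-.0364])"
```

```text
t 10.75 tcp [ 0.4947 -0.0538  0.1157] yaw -133.65 Ft -3.06 Fr -2.95 Fz -0.68 rxF 0.074 Tz 0.083 e6 -0.7992 w 0.0151 g 1.660 rho 0.0232 off -0.0009 q6 -0.92 v6 0.511
```

Request:
jog_arm --targets '[{"x": -0.0001, "y": 0.006, "z": 0.002, "turn": 0.1}, {"x": -0.0006, "y": 0.012, "z": 0.0035, "turn": 0.2}]'

```text
clock: 10.95
tcp_pos: [0.4931, -0.0522, 0.1151]
ee_rot: [-1.089, 2.943, -0.003]
force: [4.5, -0.7, 0.5]
width: 0.0149
grip_force: 1.6
```

```bash
python3 -c "
from h import *
st([.5101,-.0364])"
```

```text
t 10.95 tcp [ 0.4931 -0.0522  0.1151] yaw -139.37 Ft -3.46 Fr -3.00 Fz 0.53 rxF 0.083 Tz 0.041 e6 -0.8044 w 0.0149 g 1.603 rho 0.0231 off -0.0009 q6 -0.81 v6 0.511
```

Request:
jog_arm --targets '[{"x": -0.0001, "y": 0.006, "z": 0.002, "turn": 0.1}, {"x": -0.0006, "y": 0.012, "z": 0.0035, "turn": 0.2}]'

```text
clock: 11.15
tcp_pos: [0.4917, -0.0503, 0.1145]
ee_rot: [-0.941, 2.993, -0.003]
force: [4.0, -0.7, 0.6]
width: 0.015
grip_force: 1.6
```

```bash
python3 -c "
from h import *
st([.5101,-.0364])"
```

```text
t 11.15 tcp [ 0.4917 -0.0503  0.1145] yaw -145.11 Ft -2.84 Fr -2.90 Fz 0.63 rxF 0.068 Tz 0.036 e6 -0.8085 w 0.0150 g 1.557 rho 0.0231 off -0.0009 q6 -0.71 v6 0.514
```

Request:
jog_arm --targets '[{"x": -0.0001, "y": 0.006, "z": 0.001, "turn": 0.1}, {"x": -0.0006, "y": 0.012, "z": 0.0025, "turn": 0.2}]'

```text
clock: 11.35
tcp_pos: [0.4904, -0.0483, 0.114]
ee_rot: [-0.79, 3.037, -0.003]
force: [3.7, -1.1, 0.5]
width: 0.0146
grip_force: 1.6
```

```bash
cat >>h.py <<'E'
_st=st
def st(A,rr=.034):
    _st(A);s,R=tool();F=s["force"];print("   T %.3f"%(2*s["grip_force"]*rr+.005*F[2]-.004*(F@R[:,0])))
E
python3 -c "
from h import *
st([.5101,-.0364])"
```

```text
t 11.35 tcp [ 0.4904 -0.0483  0.114 ] yaw -150.84 Ft -2.75 Fr -2.65 Fz 0.51 rxF 0.065 Tz 0.076 e6 -0.8115 w 0.0146 g 1.551 rho 0.0230 off -0.0008 q6 -0.61 v6 0.518
   T 0.119
```

Request:
jog_arm --targets '[{"x": -0.0001, "y": 0.006, "z": 0.001, "turn": 0.1}, {"x": -0.0006, "y": 0.012, "z": 0.0025, "turn": 0.2}]'

```text
clock: 11.55
tcp_pos: [0.4894, -0.0463, 0.1135]
ee_rot: [-0.637, 3.072, -0.003]
force: [4.0, -1.8, 0.9]
width: 0.015
grip_force: 1.8
```

```bash
python3 -c "
from h import *
st([.5101,-.0364])"
```

```text
t 11.55 tcp [ 0.4894 -0.0463  0.1135] yaw -156.57 Ft -3.26 Fr -2.94 Fz 0.87 rxF 0.077 Tz 0.094 e6 -0.8046 w 0.0150 g 1.828 rho 0.0230 off -0.0008 q6 -0.50 v6 0.518
   T 0.140
```

Request:
jog_arm --targets '[{"x": -0.0001, "y": 0.006, "z": 0.001, "turn": 0.1}, {"x": -0.0006, "y": 0.012, "z": 0.0025, "turn": 0.2}]'

```text
clock: 11.75
tcp_pos: [0.4887, -0.0442, 0.1131]
ee_rot: [-0.482, 3.1, -0.003]
force: [4.2, -3.9, 1.6]
width: 0.015
grip_force: 2.2
```

```bash
python3 -c "
from h import *
st([.5101,-.0364])"
```

```text
t 11.75 tcp [ 0.4887 -0.0442  0.1131] yaw -162.31 Ft -5.03 Fr -2.84 Fz 1.57 rxF 0.117 Tz 0.039 e6 -0.7933 w 0.0150 g 2.232 rho 0.0228 off -0.0009 q6 -0.40 v6 0.520
   T 0.171
```

Request:
jog_arm --targets '[{"x": -0.001, "y": 0.006, "z": 0.001, "turn": 0.1}, {"x": -0.0026, "y": 0.012, "z": 0.001, "turn": 0.2}]'

```text
clock: 11.95
tcp_pos: [0.4884, -0.0419, 0.1129]
ee_rot: [-0.327, 3.12, -0.003]
force: [4.0, -3.8, 0.1]
width: 0.0149
grip_force: 2.8
```

```bash
python3 -c "
from h import *
st([.5101,-.0364])"
```

```text
t 11.95 tcp [ 0.4884 -0.0419  0.1129] yaw -168.04 Ft -4.52 Fr -3.12 Fz 0.06 rxF 0.104 Tz 0.106 e6 -0.7895 w 0.0149 g 2.799 rho 0.0224 off -0.0009 q6 -0.29 v6 0.521
   T 0.203
```

Request:
jog_arm --targets '[{"x": -0.001, "y": 0.006, "z": 0.001, "turn": 0.1}, {"x": -0.0026, "y": 0.012, "z": 0.001, "turn": 0.2}]'

```text
clock: 12.15
tcp_pos: [0.4883, -0.0397, 0.1126]
ee_rot: [-0.17, 3.133, -0.004]
force: [4.2, -5.9, -1.0]
width: 0.0151
grip_force: 3.3
```

```bash
python3 -c "
from h import *
st([.5101,-.0364])"
```

```text
t 12.15 tcp [ 0.4883 -0.0397  0.1126] yaw -173.78 Ft -6.36 Fr -3.54 Fz -1.04 rxF 0.144 Tz 0.098 e6 -0.7796 w 0.0151 g 3.325 rho 0.0221 off -0.0009 q6 -0.19 v6 0.520
   T 0.235
```

Request:
jog_arm --targets '[{"x": -0.002, "y": 0.006, "z": 0.002, "turn": 0.1}, {"x": -0.004, "y": 0.012, "z": 0.0045, "turn": 0.2}]'

```text
clock: 12.35
tcp_pos: [0.4884, -0.0375, 0.1118]
ee_rot: [-0.013, 3.138, -0.004]
force: [-0.1, -7.5, 4.5]
width: 0.0147
grip_force: 3.8
```

```bash
python3 -c "
from h import *
st([.5101,-.0364])"
```

```text
t 12.35 tcp [ 0.4884 -0.0375  0.1118] yaw -179.53 Ft -7.55 Fr 0.11 Fz 4.48 rxF 0.164 Tz 0.057 e6 -0.7958 w 0.0147 g 3.796 rho 0.0217 off -0.0009 q6 -0.08 v6 0.522
   T 0.280
```

Request:
jog_arm --targets '[{"x": -0.003, "y": 0.0048, "z": 0.001, "turn": 0.08}]'

```text
clock: 12.45
tcp_pos: [0.4885, -0.0366, 0.1117]
ee_rot: [0.05, 3.139, -0.005]
force: [-3.2, -7.9, 3.8]
width: 0.0148
grip_force: 4.1
```

```bash
python3 -c "
from h import *
st([.5101,-.0364])"
```

```text
t 12.45 tcp [ 0.4885 -0.0366  0.1117] yaw 178.18 Ft -7.97 Fr 2.90 Fz 3.77 rxF 0.169 Tz 0.080 e6 -0.4997 w 0.0148 g 4.058 rho 0.0215 off -0.0009 q6 -0.04 v6 0.410
   T 0.283
```

Request:
jog_arm --targets '[{"x": 0.001, "y": 0.006, "z": 0, "turn": 0.1}]'

```text
clock: 12.55
tcp_pos: [0.4886, -0.0355, 0.1116]
ee_rot: [0.128, 3.136, -0.005]
force: [0.6, -9.3, 2.0]
width: 0.0149
grip_force: 4.3
```

```bash
python3 -c "
from h import *
st([.5101,-.0364])"
```

```text
t 12.55 tcp [ 0.4886 -0.0355  0.1116] yaw 175.32 Ft -9.26 Fr -1.41 Fz 2.02 rxF 0.200 Tz 0.094 e6 -0.8881 w 0.0149 g 4.306 rho 0.0215 off -0.0009 q6 0.01 v6 0.529
   T 0.309
```

Request:
jog_arm --targets '[{"x": 0, "y": -0.008, "z": 0, "turn": -0.12}, {"x": 0, "y": -0.013, "z": 0, "turn": -0.2}, {"x": 0, "y": -0.013, "z": -0.2, "turn": -0.2}, {"x": 0, "y": -0.013, "z": -0.35, "turn": -0.2}, {"x": 0, "y": -0.013, "z": -0.35, "turn": -0.2}]'

```text
clock: 13.05
tcp_pos: [0.4894, -0.0369, 0.1852]
ee_rot: [-0.033, 3.133, -0.001]
force: [-0.9, -0.5, -0.1]
width: 0.0152
grip_force: 0.0
```

```bash
python3 -c "
from h import *
st([.5101,-.0364])
# targets for b and d
for A,f in (([.6354,-.0015],154.8),([.4752,.0888],168.4)):
    p=np.array(A)+.024*np.array([np.cos(np.radians(f)),np.sin(np.radians(f))]);print(p,units([*p,.185]))"
```

```text
t 13.05 tcp [ 0.4894 -0.0369  0.1852] yaw -178.79 Ft -0.46 Fr 0.88 Fz -0.07 rxF 0.009 Tz 0.056 e6 -0.0061 w 0.0152 g 0.000 rho 0.0207 off -0.0001 q6 -0.10 v6 -0.001
   T -0.004
[0.61368415 0.0087187 ] [-0.62598646  0.21495834  0.00608422]
[0.45169019 0.09362587] [ 0.17484242  0.65644187 -0.00078005]
```

Request:
jog_arm --targets '[{"x": -0.626, "y": 0.215, "z": 0, "turn": 0.92}, {"x": -0.626, "y": 0.215, "z": 0, "turn": 0.92}, {"x": -0.626, "y": 0.215, "z": 0, "turn": 0.92}, {"x": -0.626, "y": 0.215, "z": 0, "turn": 0.92}, {"x": -0.626, "y": 0.215, "z": 0, "turn": 0.92}]'

```text
clock: 13.55
tcp_pos: [0.6119, 0.0092, 0.179]
ee_rot: [-0.681, -3.066, 0.0]
force: [0.3, -0.8, 0.9]
width: 0.0152
grip_force: 0.0
```

Request:
jog_arm --targets '[{"x": 0, "y": 0, "z": 0, "turn": 0}, {"x": 0, "y": 0, "z": 0, "turn": 0}]'

```text
clock: 13.75
tcp_pos: [0.6111, 0.0085, 0.1802]
ee_rot: [0.683, 3.065, 0.0]
force: [0.3, -0.2, -0.3]
width: 0.0147
grip_force: 0.0
```

```bash
python3 -c "
from h import *
st([.6354,-.0015]);print(units([.6137,.0087,.117]))
m=r.camera_model('wrist');im=r.snapshot('wrist')[:,:,::-1].copy()
t=np.radians(-25.2);A=np.array([.6354,-.0015,0])
for z,c in((.142,(0,0,255)),(.133,(255,0,0))):
  for q in(-.038,0,.038):
    p=proj(m,A+[q*np.cos(t),q*np.sin(t),z]);cv2.circle(im,(int(p[0]),int(p[1])),2,c,-1)
cv2.imwrite('pics/w6.png',cv2.resize(im[80:380,140:540],None,fx=2,fy=2,interpolation=cv2.INTER_CUBIC))
"
```

```text
t 13.75 tcp [0.6111 0.0085 0.1802] yaw 154.89 Ft -0.10 Fr -0.32 Fz -0.28 rxF 0.003 Tz 0.027 e6 -0.0192 w 0.0147 g 0.000 rho 0.0262 off -0.0012 q6 0.45 v6 0.005
   T -0.000
[-0.01094038  0.00615216  0.31588167]
```

View pics/w6.png

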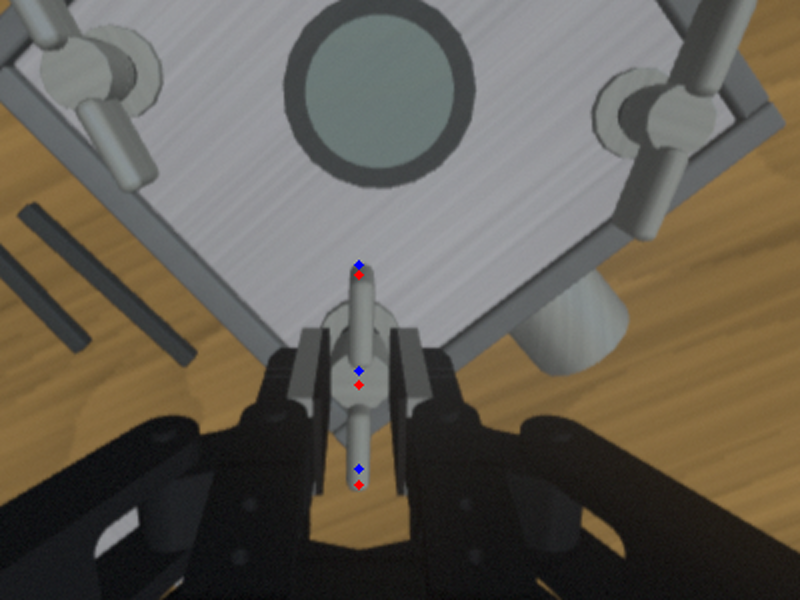

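Request:
jog_arm --targets '[{"x": -0.011, "y": 0.002, "z": 0.05, "turn": 0}, {"x": -0.011, "y": 0.002, "z": 0.2, "turn": 0}, {"x": -0.011, "y": 0.002, "z": 0.32, "turn": 0}, {"x": -0.011, "y": 0.002, "z": 0.32, "turn": 0}, {"x": -0.011, "y": 0.002, "z": 0.32, "turn": 0}]'

```text
clock: 14.3
tcp_pos: [0.6135, 0.0082, 0.1154]
ee_rot: [-0.684, -3.066, 0.0]
force: [-1.0, -0.7, 0.4]
width: 0.0148
grip_force: 0.0
```

```bash
python3 -c "
from h import *
st([.6354,-.0015])"
```

```text
t 14.30 tcp [0.6135 0.0082 0.1154] yaw 154.86 Ft -1.08 Fr 0.59 Fz 0.38 rxF 0.026 Tz 0.045 e6 -0.0044 w 0.0148 g 0.000 rho 0.0239 off -0.0005 q6 0.45 v6 0.001
   T -0.000
```

Request:
jog_arm --targets '[{"x": -0.0001, "y": 0.006, "z": 0.001, "turn": 0.1}, {"x": -0.0006, "y": 0.012, "z": 0.0025, "turn": 0.2}]'

```text
clock: 14.5
tcp_pos: [0.6157, 0.0103, 0.1168]
ee_rot: [0.838, 3.025, 0.001]
force: [-1.6, -2.4, 0.9]
width: 0.015
grip_force: 1.6
```

```bash
python3 -c "
from h import *
st([.6354,-.0015])"
```

```text
t 14.50 tcp [0.6157 0.0103 0.1168] yaw 149.01 Ft -2.89 Fr 0.10 Fz 0.89 rxF 0.066 Tz 0.054 e6 -0.8855 w 0.0150 g 1.550 rho 0.0229 off 0.0000 q6 0.56 v6 0.515
   T 0.109
```

Request:
jog_arm --targets '[{"x": -0.0001, "y": 0.006, "z": 0.001, "turn": 0.1}, {"x": -0.0006, "y": 0.012, "z": 0.0025, "turn": 0.2}]'

```text
clock: 14.7
tcp_pos: [0.617, 0.0119, 0.1163]
ee_rot: [0.989, 2.979, -0.0]
force: [-0.8, -2.9, 0.1]
width: 0.0145
grip_force: 1.5
```

```bash
python3 -c "
from h import *
st([.6354,-.0015])"
```

```text
t 14.70 tcp [0.617  0.0119 0.1163] yaw 143.26 Ft -2.79 Fr -1.14 Fz 0.06 rxF 0.064 Tz -0.023 e6 -0.8128 w 0.0145 g 1.532 rho 0.0228 off -0.0003 q6 0.66 v6 0.512
   T 0.109
```

Request:
jog_arm --targets '[{"x": -0.0001, "y": 0.006, "z": 0.001, "turn": 0.1}, {"x": -0.0006, "y": 0.012, "z": 0.0025, "turn": 0.2}]'

```text
clock: 14.9
tcp_pos: [0.6185, 0.0137, 0.1158]
ee_rot: [1.137, 2.926, -0.0]
force: [-1.5, -2.3, 0.8]
width: 0.0152
grip_force: 1.5
```

```bash
python3 -c "
from h import *
st([.6354,-.0015])"
```

```text
t 14.90 tcp [0.6185 0.0137 0.1158] yaw 137.53 Ft -2.72 Fr -0.50 Fz 0.80 rxF 0.062 Tz 0.067 e6 -0.8087 w 0.0152 g 1.510 rho 0.0227 off -0.0002 q6 0.76 v6 0.512
   T 0.109
```

Request:
jog_arm --targets '[{"x": -0.0001, "y": 0.006, "z": 0.001, "turn": 0.1}, {"x": -0.0006, "y": 0.012, "z": 0.0025, "turn": 0.2}]'

```text
clock: 15.1
tcp_pos: [0.6202, 0.0154, 0.1154]
ee_rot: [1.282, 2.865, 0.0]
force: [-0.3, -3.4, 0.1]
width: 0.0148
grip_force: 1.5
```

```bash
python3 -c "
from h import *
st([.6354,-.0015])"
```

```text
t 15.10 tcp [0.6202 0.0154 0.1154] yaw 131.80 Ft -2.46 Fr -2.31 Fz 0.06 rxF 0.056 Tz 0.039 e6 -0.8036 w 0.0148 g 1.487 rho 0.0227 off -0.0001 q6 0.87 v6 0.510
   T 0.111
```

Request:
jog_arm --targets '[{"x": -0.0005, "y": 0.006, "z": 0.001, "turn": 0.1}, {"x": -0.001, "y": 0.012, "z": 0.0025, "turn": 0.2}]'

```text
clock: 15.3
tcp_pos: [0.6221, 0.0168, 0.1149]
ee_rot: [1.423, 2.798, 0.0]
force: [-1.2, -3.2, 1.5]
width: 0.0148
grip_force: 1.5
```

```bash
python3 -c "
from h import *
st([.6354,-.0015],.0375)"
```

```text
t 15.30 tcp [0.6221 0.0168 0.1149] yaw 126.07 Ft -2.83 Fr -1.87 Fz 1.49 rxF 0.064 Tz 0.021 e6 -0.8028 w 0.0148 g 1.477 rho 0.0226 off 0.0001 q6 0.97 v6 0.508
   T 0.126
```

Request:
jog_arm --targets '[{"x": -0.0005, "y": 0.006, "z": 0.001, "turn": 0.1}, {"x": -0.001, "y": 0.012, "z": 0.0025, "turn": 0.2}]'

```text
clock: 15.5
tcp_pos: [0.6241, 0.0181, 0.1144]
ee_rot: [1.561, 2.723, 0.001]
force: [-1.2, -3.0, 1.3]
width: 0.015
grip_force: 1.5
```

```bash
python3 -c "
from h import *
st([.6354,-.0015],.0375)"
```

```text
t 15.50 tcp [0.6241 0.0181 0.1144] yaw 120.34 Ft -2.49 Fr -1.97 Fz 1.32 rxF 0.056 Tz 0.073 e6 -0.8005 w 0.0150 g 1.470 rho 0.0227 off 0.0002 q6 1.07 v6 0.506
   T 0.125
```

Request:
jog_arm --targets '[{"x": -0.0005, "y": 0.006, "z": 0.001, "turn": 0.1}, {"x": -0.001, "y": 0.012, "z": 0.0025, "turn": 0.2}]'

```text
clock: 15.7
tcp_pos: [0.6263, 0.0192, 0.1139]
ee_rot: [1.696, 2.642, 0.001]
force: [-2.6, -2.7, 1.0]
width: 0.015
grip_force: 1.5
```

```bash
python3 -c "
from h import *
st([.6354,-.0015],.0375)"
```

```text
t 15.70 tcp [0.6263 0.0192 0.1139] yaw 114.62 Ft -3.48 Fr -1.40 Fz 1.03 rxF 0.078 Tz 0.067 e6 -0.7987 w 0.0150 g 1.465 rho 0.0227 off 0.0003 q6 1.17 v6 0.502
   T 0.121
```

Request:
jog_arm --targets '[{"x": -0.0005, "y": 0.006, "z": 0.001, "turn": 0.1}, {"x": -0.001, "y": 0.012, "z": 0.002, "turn": 0.2}]'

```text
clock: 15.9
tcp_pos: [0.6284, 0.0201, 0.1134]
ee_rot: [1.826, 2.554, 0.001]
force: [-1.3, -2.6, 2.2]
width: 0.0151
grip_force: 1.5
```

```bash
python3 -c "
from h import *
st([.6354,-.0015],.0375)"
```

```text
t 15.90 tcp [0.6284 0.0201 0.1134] yaw 108.89 Ft -2.02 Fr -2.04 Fz 2.19 rxF 0.045 Tz 0.060 e6 -0.7951 w 0.0151 g 1.491 rho 0.0227 off 0.0004 q6 1.27 v6 0.501
   T 0.131
```

Request:
jog_arm --targets '[{"x": -0.0005, "y": 0.006, "z": 0.001, "turn": 0.1}, {"x": -0.001, "y": 0.012, "z": 0.002, "turn": 0.2}]'

```text
clock: 16.1
tcp_pos: [0.6307, 0.0208, 0.113]
ee_rot: [1.951, 2.46, 0.001]
force: [-2.9, -2.8, 0.2]
width: 0.0151
grip_force: 1.5
```

```bash
python3 -c "
from h import *
st([.6354,-.0015],.0375)"
```

```text
t 16.10 tcp [0.6307 0.0208 0.113 ] yaw 103.16 Ft -3.46 Fr -2.06 Fz 0.22 rxF 0.078 Tz 0.004 e6 -0.7926 w 0.0151 g 1.513 rho 0.0228 off 0.0005 q6 1.37 v6 0.500
   T 0.123
```

Request:
jog_arm --targets '[{"x": -0.0005, "y": 0.006, "z": 0.001, "turn": 0.1}, {"x": -0.001, "y": 0.012, "z": 0.002, "turn": 0.2}]'

```text
clock: 16.3
tcp_pos: [0.6329, 0.0212, 0.1126]
ee_rot: [2.072, 2.36, 0.001]
force: [-3.6, -1.8, 1.3]
width: 0.0153
grip_force: 1.9
```

```bash
python3 -c "
from h import *
st([.6354,-.0015],.0375)"
```

```text
t 16.30 tcp [0.6329 0.0212 0.1126] yaw 97.44 Ft -3.78 Fr -1.36 Fz 1.35 rxF 0.086 Tz 0.027 e6 -0.7827 w 0.0153 g 1.886 rho 0.0228 off 0.0005 q6 1.47 v6 0.499
   T 0.154
```

Request:
jog_arm --targets '[{"x": -0.001, "y": 0.006, "z": 0.001, "turn": 0.1}, {"x": -0.0015, "y": 0.012, "z": 0.002, "turn": 0.2}]'

```text
clock: 16.5
tcp_pos: [0.6352, 0.0214, 0.1121]
ee_rot: [2.187, 2.254, 0.001]
force: [-4.0, -0.8, 1.4]
width: 0.015
grip_force: 2.3
```

```bash
python3 -c "
from h import *
st([.6354,-.0015],.0375)"
```

```text
t 16.50 tcp [0.6352 0.0214 0.1121] yaw 91.71 Ft -4.01 Fr -0.68 Fz 1.39 rxF 0.092 Tz 0.041 e6 -0.7759 w 0.0150 g 2.316 rho 0.0229 off 0.0004 q6 1.57 v6 0.498
   T 0.183
```

Request:
jog_arm --targets '[{"x": -0.001, "y": 0.006, "z": 0.001, "turn": 0.1}, {"x": -0.0015, "y": 0.012, "z": 0.002, "turn": 0.2}]'

```text
clock: 16.7
tcp_pos: [0.6374, 0.0214, 0.1118]
ee_rot: [2.297, 2.142, 0.001]
force: [-5.8, 0.6, 1.6]
width: 0.015
grip_force: 2.8
```

```bash
python3 -c "
from h import *
st([.6354,-.0015],.0375)"
```

```text
t 16.70 tcp [0.6374 0.0214 0.1118] yaw 86.00 Ft -5.80 Fr 0.16 Fz 1.59 rxF 0.133 Tz 0.055 e6 -0.7668 w 0.0150 g 2.769 rho 0.0229 off 0.0004 q6 1.67 v6 0.497
   T 0.215
```

Request:
jog_arm --targets '[{"x": -0.001, "y": 0.003, "z": 0.0005, "turn": 0.05}, {"x": -0.0015, "y": 0.006, "z": 0.001, "turn": 0.1}]'

```text
clock: 16.9
tcp_pos: [0.6385, 0.0212, 0.1116]
ee_rot: [-2.349, -2.086, -0.001]
force: [-5.8, 2.1, 2.4]
width: 0.0147
grip_force: 3.0
```

```bash
python3 -c "
from h import *
st([.6354,-.0015],.0375)"
```

```text
t 16.90 tcp [0.6385 0.0212 0.1116] yaw 83.20 Ft -5.99 Fr 1.37 Fz 2.39 rxF 0.138 Tz 0.078 e6 -0.3230 w 0.0147 g 3.030 rho 0.0229 off 0.0003 q6 1.72 v6 0.244
   T 0.234
```

Request:
jog_arm --targets '[{"x": 0.0005, "y": 0.006, "z": 0.0005, "turn": 0.1}, {"x": 0, "y": 0.012, "z": 0.001, "turn": 0.2}]'

```text
clock: 17.1
tcp_pos: [0.6406, 0.021, 0.1112]
ee_rot: [-2.451, -1.964, -0.001]
force: [-6.2, 2.3, 1.7]
width: 0.0148
grip_force: 3.5
```

```bash
python3 -c "
from h import *
st([.6354,-.0015],.0375)"
```

```text
t 17.10 tcp [0.6406 0.021  0.1112] yaw 77.42 Ft -6.55 Fr 0.92 Fz 1.70 rxF 0.151 Tz 0.036 e6 -0.7741 w 0.0148 g 3.472 rho 0.0231 off 0.0002 q6 1.82 v6 0.492
   T 0.265
```

Request:
jog_arm --targets '[{"x": 0, "y": 0.006, "z": 0.0005, "turn": 0.1}]'

```text
clock: 17.2
tcp_pos: [0.6417, 0.0208, 0.1111]
ee_rot: [-2.499, -1.902, -0.001]
force: [-7.9, 2.6, 1.7]
width: 0.0148
grip_force: 3.7
```

```bash
python3 -c "
from h import *
st([.6354,-.0015],.0375)"
```

```text
t 17.20 tcp [0.6417 0.0208 0.1111] yaw 74.56 Ft -8.34 Fr 0.37 Fz 1.65 rxF 0.193 Tz 0.077 e6 -0.7416 w 0.0148 g 3.695 rho 0.0232 off 0.0002 q6 1.87 v6 0.490
   T 0.284
```

Request:
jog_arm --targets '[{"x": -0.0005, "y": 0.005, "z": 0.0005, "turn": 0.08}, {"x": -0.001, "y": 0.0096, "z": 0.001, "turn": 0.16}]'

```text
clock: 17.4
tcp_pos: [0.6434, 0.0203, 0.1108]
ee_rot: [-2.572, -1.801, -0.001]
force: [-8.3, 4.1, 2.4]
width: 0.015
grip_force: 4.1
```

```bash
python3 -c "
from h import *
st([.6354,-.0015],.0375)"
```

```text
t 17.40 tcp [0.6434 0.0203 0.1108] yaw 70.01 Ft -9.21 Fr 0.99 Fz 2.35 rxF 0.214 Tz 0.075 e6 -0.5569 w 0.0150 g 4.080 rho 0.0233 off 0.0001 q6 1.95 v6 0.390
   T 0.314
```

Request:
jog_arm --targets '[{"x": 0, "y": -0.008, "z": 0, "turn": -0.12}, {"x": 0, "y": -0.013, "z": 0, "turn": -0.2}, {"x": 0, "y": -0.013, "z": -0.2, "turn": -0.2}, {"x": 0, "y": -0.013, "z": -0.35, "turn": -0.2}, {"x": 0, "y": -0.013, "z": -0.35, "turn": -0.2}]'

```text
clock: 17.9
tcp_pos: [0.6436, 0.0206, 0.1861]
ee_rot: [2.475, 1.926, 0.012]
force: [-0.2, 0.2, 0.6]
width: 0.0148
grip_force: 0.0
```

```bash
python3 -c "
from h import *
st([.6354,-.0015]);print(units([.4517,.0936,.185]))"
```

```text
t 17.90 tcp [0.6436 0.0206 0.1861] yaw 75.80 Ft -0.18 Fr 0.11 Fz 0.61 rxF 0.005 Tz -0.045 e6 0.0004 w 0.0148 g 0.000 rho 0.0235 off 0.0025 q6 1.85 v6 0.002
   T 0.003
[ 0.11828203 -1.01984672 -0.0034046 ]
```

Request:
jog_arm --targets '[{"x": 0.118, "y": -1, "z": 0, "turn": -1}, {"x": 0.118, "y": -1, "z": 0, "turn": -1}, {"x": 0.118, "y": -1, "z": 0, "turn": -1}, {"x": 0.118, "y": -1, "z": 0, "turn": -1}, {"x": 0.118, "y": -1, "z": 0, "turn": -1}]'

```text
clock: 18.4
tcp_pos: [0.4496, 0.0937, 0.1806]
ee_rot: [1.919, 2.486, 0.002]
force: [0.8, 0.5, 1.2]
width: 0.015
grip_force: 0.0
```

Request:
jog_arm --targets '[{"x": 0, "y": 0, "z": 0, "turn": -1}, {"x": 0, "y": 0, "z": 0, "turn": -1}, {"x": 0, "y": 0, "z": 0, "turn": -1}, {"x": 0, "y": 0, "z": 0, "turn": -1}]'

```text
clock: 18.8
tcp_pos: [0.4541, 0.0925, 0.18]
ee_rot: [1.242, 2.884, 0.002]
force: [-1.1, 0.3, -0.2]
width: 0.0151
grip_force: 0.0
```

Request:
jog_arm --targets '[{"x": 0, "y": 0, "z": 0, "turn": -1}, {"x": 0, "y": 0, "z": 0, "turn": -1}, {"x": 0, "y": 0, "z": 0, "turn": -1}, {"x": 0, "y": 0, "z": 0, "turn": -1}]'

```text
clock: 19.2
tcp_pos: [0.4542, 0.0925, 0.18]
ee_rot: [0.491, 3.101, 0.001]
force: [-0.2, 0.1, -0.1]
width: 0.0153
grip_force: 0.0
```

Request:
jog_arm --targets '[{"x": 0, "y": 0, "z": 0, "turn": -0.23}, {"x": 0, "y": 0, "z": 0, "turn": -0.23}, {"x": 0, "y": 0, "z": 0, "turn": -0.23}, {"x": 0, "y": 0, "z": 0, "turn": -0.23}]'

```text
clock: 19.6
tcp_pos: [0.4538, 0.0925, 0.1793]
ee_rot: [0.323, 3.124, 0.0]
force: [-0.1, -1.0, -0.1]
width: 0.015
grip_force: 0.0
```

```bash
python3 -c "
from h import *
st([.4752,.0888]);print(units([.4517,.0936,.117]))
m=r.camera_model('wrist');im=r.snapshot('wrist')
A=np.array([.4752,.0888,0]);t=np.radians(168.4);u=np.array([np.cos(t),np.sin(t),0]);v=np.array([np.sin(t),-np.cos(t),0])
# brightness profile across the inner blade at top height
g=cv2.cvtColor(im,cv2.COLOR_RGB2GRAY).astype(np.float32)
for q in (.018,.026,.034):
    print(q,[int(cv2.getRectSubPix(g,(1,1),tuple(map(float,proj(m,A+u*q+v*k*.001+[0,0,.142]))))[0,0]) for k in range(-12,13)])
"
```

```text
t 19.60 tcp [0.4538 0.0925 0.1793] yaw 168.18 Ft -1.04 Fr -0.11 Fz -0.12 rxF 0.023 Tz -0.055 e6 0.0153 w 0.0150 g 0.000 rho 0.0218 off -0.0007 q6 0.41 v6 -0.011
   T -0.000
[0.01130833 0.00297855 0.31152291]
0.018 [146, 150, 152, 152, 147, 112, 79, 78, 95, 116, 135, 147, 156, 158, 156, 128, 105, 113, 127, 146, 149, 151, 152, 152, 154]
0.026 [172, 171, 153, 114, 116, 142, 150, 128, 101, 118, 135, 148, 155, 157, 153, 139, 151, 152, 149, 141, 131, 147, 166, 170, 170]
0.034 [171, 170, 168, 167, 166, 166, 166, 144, 102, 119, 138, 148, 154, 154, 148, 151, 171, 172, 171, 170, 169, 167, 167, 168, 169]
```

Request:
jog_arm --targets '[{"x": 0.011, "y": 0.001, "z": 0.05, "turn": 0}, {"x": 0.011, "y": 0.001, "z": 0.2, "turn": 0}, {"x": 0.011, "y": 0.001, "z": 0.31, "turn": 0}, {"x": 0.011, "y": 0.001, "z": 0.31, "turn": 0}, {"x": 0.011, "y": 0.001, "z": 0.31, "turn": 0}]'

```text
clock: 20.15
tcp_pos: [0.4511, 0.0932, 0.117]
ee_rot: [-0.32, -3.125, 0.0]
force: [-0.0, -0.2, 1.2]
width: 0.0146
grip_force: 0.0
```

```bash
python3 -c "
from h import *
st([.4752,.0888])"
```

```text
t 20.15 tcp [0.4511 0.0932 0.117 ] yaw 168.30 Ft -0.20 Fr -0.04 Fz 1.20 rxF 0.005 Tz 0.034 e6 0.0095 w 0.0146 g 0.000 rho 0.0245 off -0.0006 q6 0.41 v6 -0.002
   T 0.006
```

Request:
jog_arm --targets '[{"x": -0.0001, "y": 0.006, "z": 0.001, "turn": 0.1}, {"x": -0.0006, "y": 0.012, "z": 0.0025, "turn": 0.2}]'

```text
clock: 20.35
tcp_pos: [0.4525, 0.0953, 0.1179]
ee_rot: [0.479, 3.103, -0.001]
force: [-0.6, -2.9, -1.0]
width: 0.0152
grip_force: 1.6
```

```bash
python3 -c "
from h import *
st([.4752,.0888])"
```

```text
t 20.35 tcp [0.4525 0.0953 0.1179] yaw 162.45 Ft -2.94 Fr -0.26 Fz -0.96 rxF 0.069 Tz 0.050 e6 -0.8859 w 0.0152 g 1.614 rho 0.0236 off -0.0006 q6 0.51 v6 0.522
   T 0.106
```

Request:
jog_arm --targets '[{"x": -0.0001, "y": 0.006, "z": 0.001, "turn": 0.1}, {"x": -0.0006, "y": 0.012, "z": 0.0025, "turn": 0.2}]'

```text
clock: 20.55
tcp_pos: [0.4534, 0.0975, 0.1175]
ee_rot: [0.634, 3.075, -0.001]
force: [0.5, -3.2, -0.2]
width: 0.0152
grip_force: 1.6
```

```bash
python3 -c "
from h import *
st([.4752,.0888])"
```

```text
t 20.55 tcp [0.4534 0.0975 0.1175] yaw 156.71 Ft -2.76 Fr -1.77 Fz -0.25 rxF 0.066 Tz 0.036 e6 -0.8192 w 0.0152 g 1.583 rho 0.0234 off -0.0006 q6 0.62 v6 0.517
   T 0.113
```

Request:
jog_arm --targets '[{"x": -0.0001, "y": 0.006, "z": 0.001, "turn": 0.1}, {"x": -0.0006, "y": 0.012, "z": 0.0025, "turn": 0.2}]'

```text
clock: 20.75
tcp_pos: [0.4545, 0.0996, 0.117]
ee_rot: [0.787, 3.039, -0.001]
force: [0.3, -4.1, -1.0]
width: 0.0148
grip_force: 1.6
```

```bash
python3 -c "
from h import *
st([.4752,.0888])"
```

```text
t 20.75 tcp [0.4545 0.0996 0.117 ] yaw 150.98 Ft -3.47 Fr -2.22 Fz -0.95 rxF 0.082 Tz 0.037 e6 -0.8131 w 0.0148 g 1.553 rho 0.0233 off -0.0006 q6 0.72 v6 0.515
   T 0.110
```

Request:
jog_arm --targets '[{"x": -0.0001, "y": 0.006, "z": 0.001, "turn": 0.1}, {"x": -0.0006, "y": 0.012, "z": 0.0025, "turn": 0.2}]'

```text
clock: 20.95
tcp_pos: [0.4558, 0.1016, 0.1165]
ee_rot: [0.938, 2.996, -0.0]
force: [0.3, -3.8, -0.7]
width: 0.0146
grip_force: 1.5
```

```bash
python3 -c "
from h import *
st([.4752,.0888])"
```

```text
t 20.95 tcp [0.4558 0.1016 0.1165] yaw 145.25 Ft -2.96 Fr -2.37 Fz -0.74 rxF 0.070 Tz -0.020 e6 -0.8076 w 0.0146 g 1.524 rho 0.0232 off -0.0005 q6 0.83 v6 0.514
   T 0.109
```

r ≈ 0.037 for this one; continue.

Request:
jog_arm --targets '[{"x": -0.0005, "y": 0.006, "z": 0.0015, "turn": 0.1}, {"x": -0.001, "y": 0.012, "z": 0.003, "turn": 0.2}]'

```text
clock: 21.15
tcp_pos: [0.4573, 0.1035, 0.1159]
ee_rot: [1.086, 2.946, -0.0]
force: [-0.6, -3.9, -0.2]
width: 0.0149
grip_force: 1.5
```

```bash
python3 -c "
from h import *
st([.4752,.0888],.0375)"
```

```text
t 21.15 tcp [0.4573 0.1035 0.1159] yaw 139.52 Ft -3.36 Fr -2.14 Fz -0.22 rxF 0.079 Tz 0.016 e6 -0.8066 w 0.0149 g 1.487 rho 0.0231 off -0.0004 q6 0.93 v6 0.513
   T 0.119
```

Request:
jog_arm --targets '[{"x": -0.0005, "y": 0.006, "z": 0.0015, "turn": 0.1}, {"x": -0.001, "y": 0.012, "z": 0.003, "turn": 0.2}]'

```text
clock: 21.35
tcp_pos: [0.459, 0.1052, 0.1154]
ee_rot: [1.232, 2.888, 0.0]
force: [-0.7, -2.9, 0.2]
width: 0.015
grip_force: 1.5
```

```bash
python3 -c "
from h import *
st([.4752,.0888],.0375)"
```

```text
t 21.35 tcp [0.459  0.1052 0.1154] yaw 133.79 Ft -2.53 Fr -1.63 Fz 0.18 rxF 0.059 Tz 0.055 e6 -0.8048 w 0.0150 g 1.455 rho 0.0231 off -0.0003 q6 1.03 v6 0.509
   T 0.117
```

Request:
jog_arm --targets '[{"x": -0.0005, "y": 0.006, "z": 0.0015, "turn": 0.1}, {"x": -0.001, "y": 0.012, "z": 0.0025, "turn": 0.2}]'

```text
clock: 21.55
tcp_pos: [0.4608, 0.1068, 0.1149]
ee_rot: [1.375, 2.823, 0.0]
force: [-0.7, -3.4, 1.1]
width: 0.0152
grip_force: 1.7
```

```bash
python3 -c "
from h import *
st([.4752,.0888],.0375)"
```

```text
t 21.55 tcp [0.4608 0.1068 0.1149] yaw 128.07 Ft -2.63 Fr -2.24 Fz 1.07 rxF 0.061 Tz 0.064 e6 -0.7946 w 0.0152 g 1.749 rho 0.0230 off -0.0003 q6 1.13 v6 0.508
   T 0.145
```

Request:
jog_arm --targets '[{"x": -0.001, "y": 0.006, "z": 0.001, "turn": 0.1}, {"x": -0.0015, "y": 0.012, "z": 0.002, "turn": 0.2}]'

```text
clock: 21.75
tcp_pos: [0.4626, 0.108, 0.1145]
ee_rot: [1.514, 2.751, 0.0]
force: [-2.2, -3.0, 2.2]
width: 0.0149
grip_force: 2.1
```

```bash
python3 -c "
from h import *
st([.4752,.0888],.0375)"
```

```text
t 21.75 tcp [0.4626 0.108  0.1145] yaw 122.34 Ft -3.45 Fr -1.38 Fz 2.23 rxF 0.080 Tz 0.029 e6 -0.7877 w 0.0149 g 2.147 rho 0.0230 off -0.0003 q6 1.24 v6 0.504
   T 0.178
```

Request:
jog_arm --targets '[{"x": -0.001, "y": 0.006, "z": 0.001, "turn": 0.1}, {"x": -0.0015, "y": 0.012, "z": 0.002, "turn": 0.2}]'

```text
clock: 21.95
tcp_pos: [0.4646, 0.1091, 0.1141]
ee_rot: [1.65, 2.672, -0.0]
force: [-4.8, -2.8, 2.9]
width: 0.015
grip_force: 2.6
```

```bash
python3 -c "
from h import *
st([.4752,.0888],.0375)"
```

```text
t 21.95 tcp [0.4646 0.1091 0.1141] yaw 116.61 Ft -5.57 Fr -0.34 Fz 2.93 rxF 0.128 Tz 0.040 e6 -0.7782 w 0.0150 g 2.572 rho 0.0229 off -0.0004 q6 1.34 v6 0.503
   T 0.209
```

Request:
jog_arm --targets '[{"x": -0.001, "y": 0.003, "z": 0.0005, "turn": 0.05}, {"x": -0.0015, "y": 0.006, "z": 0.001, "turn": 0.1}]'

```text
clock: 22.15
tcp_pos: [0.4656, 0.1096, 0.1138]
ee_rot: [1.715, 2.632, 0.0]
force: [-4.7, -1.5, 3.2]
width: 0.015
grip_force: 2.8
```

```bash
python3 -c "
from h import *
st([.4752,.0888],.0375)"
```

```text
t 22.15 tcp [0.4656 0.1096 0.1138] yaw 113.83 Ft -4.95 Fr 0.53 Fz 3.17 rxF 0.113 Tz 0.070 e6 -0.3256 w 0.0150 g 2.788 rho 0.0228 off -0.0004 q6 1.39 v6 0.246
   T 0.223
```

Request:
jog_arm --targets '[{"x": 0, "y": 0.006, "z": 0, "turn": 0.1}, {"x": -0.0005, "y": 0.012, "z": 0, "turn": 0.2}]'

```text
clock: 22.35
tcp_pos: [0.4676, 0.1103, 0.1135]
ee_rot: [1.845, 2.542, -0.001]
force: [-5.6, -2.5, 1.7]
width: 0.015
grip_force: 3.3
```

```bash
python3 -c "
from h import *
st([.4752,.0888],.0375)"
```

```text
t 22.35 tcp [0.4676 0.1103 0.1135] yaw 108.05 Ft -6.11 Fr -0.69 Fz 1.73 rxF 0.140 Tz 0.055 e6 -0.7857 w 0.0150 g 3.252 rho 0.0228 off -0.0005 q6 1.49 v6 0.500
   T 0.255
```

Request:
jog_arm --targets '[{"x": -0.0005, "y": 0.005, "z": 0.0005, "turn": 0.08}, {"x": -0.001, "y": 0.0096, "z": 0.001, "turn": 0.16}]'

```text
clock: 22.55
tcp_pos: [0.4693, 0.1108, 0.1132]
ee_rot: [-1.945, -2.467, 0.001]
force: [-6.4, -2.6, 2.8]
width: 0.0154
grip_force: 3.6
```

```bash
python3 -c "
from h import *
st([.4752,.0888],.0375)"
```

```text
t 22.55 tcp [0.4693 0.1108 0.1132] yaw 103.49 Ft -6.83 Fr -1.07 Fz 2.76 rxF 0.156 Tz 0.114 e6 -0.5711 w 0.0154 g 3.592 rho 0.0228 off -0.0006 q6 1.57 v6 0.396
   T 0.287
```

Request:
jog_arm --targets '[{"x": -0.001, "y": 0.004, "z": 0, "turn": 0.06}, {"x": -0.0015, "y": 0.0075, "z": 0.0005, "turn": 0.13}]'

```text
clock: 22.75
tcp_pos: [0.4706, 0.1111, 0.1131]
ee_rot: [-2.023, -2.402, 0.001]
force: [-8.4, -0.7, 2.4]
width: 0.0152
grip_force: 3.9
```

```bash
python3 -c "
from h import *
st([.4752,.0888],.0375)"
```

```text
t 22.75 tcp [0.4706 0.1111 0.1131] yaw 99.80 Ft -8.39 Fr 0.78 Fz 2.39 rxF 0.190 Tz 0.008 e6 -0.5514 w 0.0152 g 3.898 rho 0.0227 off -0.0008 q6 1.63 v6 0.348
   T 0.301
```

Request:
jog_arm --targets '[{"x": 0, "y": -0.008, "z": 0, "turn": -0.12}, {"x": 0, "y": -0.013, "z": 0, "turn": -0.2}, {"x": 0, "y": -0.013, "z": -0.2, "turn": -0.2}, {"x": 0, "y": -0.013, "z": -0.4, "turn": -0.2}, {"x": 0, "y": -0.013, "z": -0.5, "turn": -0.2}]'

```text
clock: 23.25
tcp_pos: [0.4698, 0.1109, 0.2167]
ee_rot: [1.897, 2.5, 0.007]
force: [0.6, -0.2, 0.3]
width: 0.0149
grip_force: 0.0
```

Request:
jog_arm --targets '[{"x": 0, "y": 0, "z": -0.2, "turn": 0}, {"x": 0, "y": 0, "z": -0.2, "turn": 0}, {"x": 0, "y": 0, "z": -0.2, "turn": 0}]'

```text
clock: 23.55
tcp_pos: [0.4695, 0.1108, 0.2537]
ee_rot: [1.898, 2.501, 0.004]
force: [-0.3, 0.9, -0.5]
width: 0.0147
grip_force: 0.0
```

```bash
python3 - <<'E'
from h import *
st([.4752,.0888])
# blade angles now vs. expected final (tool yaw minus lag), from wrist view dark/bright check on the top camera
m=r.camera_model("wrist");im=r.snapshot("wrist");g=cv2.cvtColor(im,cv2.COLOR_RGB2GRAY).astype(np.float32)
for n,A,f in(("a",[.6004,.1237],130.1),("b",[.6354,-.0015],70),("c",[.5101,-.0364],175.3)):
    for l in (0,.06,.12,.18):
        t=np.radians(f)+l;ok=[]
        for q in(-.034,-.026,.026,.034):
            p=proj(m,[A[0]+q*np.cos(t),A[1]+q*np.sin(t),.136]);ok.append(int(g[int(p[1]),int(p[0])]) if 0<=p[0]<640 and 0<=p[1]<400 else None)
        print(n,l,ok)
E
```

```text
t 23.55 tcp [0.4695 0.1108 0.2537] yaw 105.59 Ft -0.10 Fr 0.91 Fz -0.49 rxF 0.003 Tz -0.037 e6 -0.0003 w 0.0147 g 0.000 rho 0.0227 off 0.0005 q6 1.53 v6 0.001
   T -0.006
a 0 [99, 73, 133, 151]
a 0.06 [78, 89, 136, 133]
a 0.12 [105, 117, 133, 139]
a 0.18 [136, 132, 122, 115]
b 0 [24, 24, 33, 35]
b 0.06 [24, 20, 32, 36]
b 0.12 [23, 26, 34, 33]
b 0.18 [22, 24, 31, 35]
c 0 [29, 29, 43, 25]
c 0.06 [26, 31, 48, 25]
c 0.12 [19, 62, 30, 27]
c 0.18 [22, 84, 25, 25]
```

```bash
python3 -c "
from station import r
print(r.close_job())"
```

```text
the job is handed in; nothing more can be done
None
```

I tightened all four wing screws in cross order (a, c, then b, d), each to about 2.7 times its free-running effort by finger force (closer to 3 by the noisier wrist force), left the hammer, punches and tin alone, and handed the job in at about 24 s; no verdict came back.

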